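# Build up the clamping stack on a bench spindle

### The arm

A 6-joint arm with a two-finger parallel gripper is mounted at the origin on a cart in front of the work surface, level with it; the furniture and walls round the work are solid. World frame = base frame: x ahead of the robot, y to its left, z up, the work surface at z = 0. Lengths are in mm, angles in rad, forces in N, time in s.
With the tool pointing down it reaches from about 425 to 950 mm from the base axis. Payload 3.5 kg.
Tool frame: the origin (TCP) lies midway between the tips of the shut fingers; the grasp point (between the pads) lies 19 mm behind it; z points along the fingers, y is the direction in which the jaws open and shut (so a half turn about z gives the same grasp; the last joint's range is limited). The gripper opens to 85 mm and grips with 20 to 120 N. Pads are 22 mm wide; open, the fingers measure 114 mm over their backs; the gripper's body (76 mm by 85 mm) begins 54 mm behind the grasp point. The pads swing forward as they close: fully open they stand 13 mm farther back than shut.
Start: joints at [-0.15, 0.286, 1.577, -0, 1.279, -0.15], TCP at [674.986, 0.032, 197.725] pointing down, gripper open.
Joint ranges: [-2.77, 2.77], [-0.9, 2.22], [0.21, 2.48], [-1.53, 4.67], [0.24, 2.81], [-2.84, 2.84]. Speed limits (rad/s): [2.79, 2.79, 3.14, 3.14, 3.14, 3.14].

### API

Orientations are given as a unit quaternion [x, y, z, w].
In Python, from station import readout, capture, camera_info, robot gives the robot as it stands.
- The arm moves only by the tool carry_out, never from a script. Its argument "targets" is a list of rows, each a list of 3 entries, a list of its own where there are three numbers: the shift along the tool's x, y, z in mm, then the turn, a rotation vector about the tool's x, y, z in rad, then the finger opening in mm, from 0 to 85.4. In form: [[[dx, dy, dz], [wx, wy, wz], fingers], ...]. A call has 1 to 20 rows; each row is the pose to reach, as a shift and turn from the pose commanded when the call began, along the tool's axes at that moment; what a row does not reach only later rows make up. A row lasts 1/12 s, in which the tool goes at most 41.7 mm and 7.16 degrees, less where a joint would pass 70% of its speed; a pose out of reach is approached as far as the arm can. A call with a gripper value outside its range is refused whole. The fingers move at their own pace and stop on an object; "grip_force" is the grip in N (left out, the last holds). Time passes only in rows, so rows that repeat a pose let the fingers close. It gives the time, the measured TCP pose, the force and the opening at its end, in the units of the state.
- readout.read_state(): the state, without advancing time (a new reading comes with each control period).
- capture(name): name is "scene" or "side" or "wrist"; returns (picture, depth): 480x640x3 uint8, red, green, blue; 480x640 float32, mm along the optical axis (not along the pixel's ray), 0 where there is no reading.
- camera_info(name): a dict with "fx", "fy", "cx", "cy" (pixels), "origin" and "orientation" of the camera in the world; the wrist camera has in their place "mount" (4x4, takes a point from camera to tool coordinates, whose origin is the TCP and whose axes are the flange's). Camera axes: x right, y down, z forward; pixel columns grow to the right and rows downward; lengths in mm; the calibration is good to about 2 mm. A picture is of the moment at which its call begins: read the wrist's pose just before it. camera_info takes no time and is no camera call.
- robot.job_done(): hands the job in, once; it reports no verdict.
The state is a dict: "time_s": time; "q": joint angles; "joint_velocities": joint speeds; "joint_efforts": joint torques, N m; "tcp_pos": TCP position; "eef_rot": TCP orientation; "ft_force": force on the tool from outside, world axes, zero at the start; "moment": the same for the moment, N m; "grip_width": finger opening in mm.
Only numpy, scipy, OpenCV 4.12 (cv2) and the standard library are available. Lean on these libraries where they do the work, as an engineer would, in place of code of your own. Each camera call takes 0.05 s, during which the arm holds its last target.

### The job

Build up the stack on the upright spindle of the small grey stand: first the wide flange, then the plain spacer tube, then the square-headed cap. The spindle's tip is a flat tang that is braked at some angle: press the cap only lightly and turn it until its slot drops over the tang and the cap sits fully home on the spacer, then let go. Be gentle with the spindle, and leave the screwdriver, the tape measure and the feeler gauge case where they lie.

Things in the scene. Friction and masses are not known exactly. Their poses are not given: they have to be found in the camera images.
- spindle_stand: Grey cast stand fixed to the bench: round foot 92 mm across, 11 mm high (bolt heads to 13 mm), conical bearing housing 42 to 48 mm across up to 30 mm. On it stands a steel spindle, 24 mm in diameter, rising 56 mm above the housing (last 2.5 mm tapered to 19 mm), braked: it stays put under a light load. Origin at the centre of the underside, z up.
- seat (a point): Centre of the flat top of the bearing housing, on the spindle axis, 30 mm above the bench; the flange sits here. Axes as the stand's, z up along the spindle.
- spindle_tip (a point): Top of the spindle on its axis, 66 mm above the seat point; axes as the stand's. The top 10 mm are a flat tang, 21 mm long and 6 mm thick. Seen from above, its long direction is turned anticlockwise from the stand's x axis by an angle between 0.25 and 1.65 rad that differs each time and is not reported.
- flange: The loose aluminium flange, first layer: a disc 60 mm across and 6 mm thick with a hub 38 mm across and 14 mm high on top, total height 20 mm, bore 26 mm right through, 120 g or so. It stands hub up. Origin at the centre of its underside.
- flange_center (a point): Centre of the flange on its bore axis, 10 mm above its underside. Grip it by the hub. Seated on the housing, this point is 10 mm above the seat point.
- spacer: The loose steel spacer, second layer: a plain tube 36 mm across, 24 mm long, bore 26 mm, 80 g or so, standing on end. Origin at the centre of its underside.
- spacer_center (a point): Centre of the spacer, 12 mm above its underside. Seated on the flange, this point is 32 mm above the seat point.
- cap: The loose dark steel cap, last: round skirt 39 mm across and 14 mm high below a square head 40 x 40 x 12 mm, total height 26 mm, 90 g or so, standing skirt down. The skirt's bore is 26 mm wide, 14 mm deep from below; above it a slot 23.5 mm long (cap's x) and 8 mm wide (cap's y) goes through the head, whose faces are square to these axes. Origin at the centre of its underside.
- cap_center (a point): Centre of the cap, 13 mm above its underside; axes as the cap's. Until slot and tang are in line (within about 0.1 rad; half a turn is the same) the cap stops on the tang with this point 65 mm above the seat point; in line it drops 8 mm onto the spacer, this point 57 mm above the seat point.
- driver_lying: Bystander: screwdriver with black and orange handle, 250 mm long, lying.
- tape_measure: Bystander: white tape measure, 97 x 78 x 38 mm.
- feeler_gauge: Bystander: flat black feeler gauge case, 62 x 72 x 15 mm.
Mind the look-alikes: they are no part of the job. Several things have the shape of the flange; the one meant has the colours described above. Leave any yellow look-alike of the spacer alone.

How it is judged:
By the outcome, as a careful person would: the job done as asked, in the order asked, and still so for the second after the job is handed in, with the robot touching nothing.
It also fails if it takes over 72 s, if anything falls off the work surface, if the arm or the gripper's body presses on something with over 40 N, if the wrist force passes 120 N, or if a joint passes its speed limit or range.

## Working session

There is one attempt and no reset: what is moved stays moved. The work goes in short steps, Python scripts to look and compute and a tool call to move; the robot and the scene stay as the last step left them, time stands still between calls to the robot, and variables do not carry over. Pictures are saved under pics/ and viewed, and the job is handed in when it is done.

Besides the shell and the picture viewer there is one more tool, called after "Call:" as name([rows], argument=value, ...), one row to a line, values as JSON. carry_out: Moves the arm, as the interface text tells. Its arguments: {"type":"object","properties":{"targets":{"type":"array"},"grip_force":{"type":"number"}},"required":["targets"]}

```bash
mkdir -p pics; ls; python3 - <<'E'
from station import readout, capture, camera_info, robot
import cv2
s=readout.read_state(); print(s)
for n in ["scene","side","wrist"]:
    print(n,camera_info(n))
    p,d=capture(n); cv2.imwrite(f"pics/{n}0.png",p[:,:,::-1])
    import numpy as np; np.savez(f"{n}0.npz",p=p,d=d)
E
```

```text
pics
{'time_s': 0.0, 'q': array([-1.49997706e-01,  2.87185076e-01,  1.57815316e+00,  1.42034259e-05,
        1.27857733e+00, -1.50011505e-01]), 'joint_velocities': array([ 0.00194181,  0.00083436, -0.00084323,  0.00031733,  0.00053506,
       -0.00094064]), 'joint_efforts': array([-1.79628755e-04, -4.05981302e+01, -2.92628127e+01, -1.54224781e-04,
        5.81841552e-03,  3.74769741e-06]), 'tcp_pos': array([6.74282129e+02, 1.43526917e-01, 1.96347220e+02]), 'eef_rot': array([ 7.07102878e-01,  7.07109731e-01, -6.83845397e-04, -9.38818025e-04]), 'ft_force': array([-0.03025979, -0.04891659, -0.6933974 ]), 'moment': array([ 0.01492884,  0.03666829, -0.01942432]), 'grip_width': 85.53537690374526}
scene {'fx': 555.3659174737801, 'fy': 555.3659174737801, 'cx': 319.83254371629727, 'cy': 241.76042820451073, 'origin': array([-195.6227223 , -555.84869558,  602.49377788]), 'orientation': array([ 0.74935668, -0.40812778,  0.2433703 , -0.46115851])}
side {'fx': 562.8533125216013, 'fy': 562.8533125216013, 'cx': 320.04347171472864, 'cy': 248.91962301152097, 'origin': array([ 300.85539096, 1089.22102154,  774.02416689]), 'orientation': array([-0.12110382,  0.85870247, -0.4935603 ,  0.06604667])}
wrist {'fx': 409.9562976276516, 'fy': 409.9562976276516, 'cx': 319.9938736187676, 'cy': 232.50809894972699, 'mount': array([[ 9.18294701e-04, -9.62198115e-01, -2.72348938e-01,
         6.92075739e+01],
       [ 9.99999546e-01,  9.53383108e-04,  3.49130759e-06,
         1.24435600e-01],
       [ 2.56293548e-04, -2.72348817e-01,  9.62198553e-01,
        -1.76570229e+02],
       [ 0.00000000e+00,  0.00000000e+00,  0.00000000e+00,
         1.00000000e+00]])}
```

View pics/scene0.png

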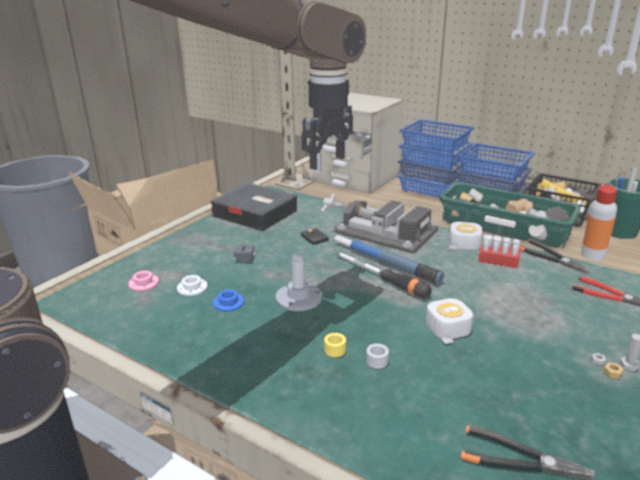

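View pics/side0.png

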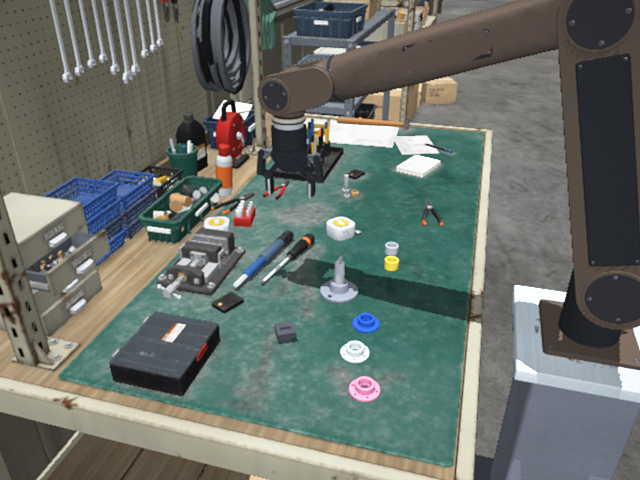

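View pics/wrist0.png

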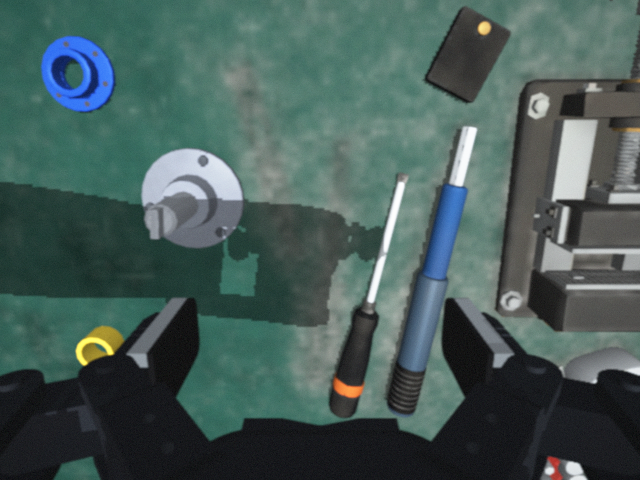

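Flange candidates in the scene view: pink (143,282), white/silver (192,285) and blue (228,300). Spacer candidates: yellow (335,345) and grey (377,356). The dark cap is at (244,253). By the description I'd take the silver flange and the grey tube, so I'll check both in a close crop.

```bash
cat > h.py <<'E'
import numpy as np, cv2
from scipy.spatial.transform import Rotation as R
from station import readout, capture, camera_info, robot
def campose(n,s=None):
    i=camera_info(n)
    if n!="wrist": return R.from_quat(i["orientation"]).as_matrix(),np.array(i["origin"]),i
    Rt=R.from_quat(s["eef_rot"]).as_matrix(); M=i["mount"]
    return Rt@M[:3,:3], s["tcp_pos"]+Rt@M[:3,3], i
def ray(n,uv,s=None):
    Rc,o,i=campose(n,s); uv=np.atleast_2d(uv).astype(float)
    d=np.c_[(uv[:,0]-i["cx"])/i["fx"],(uv[:,1]-i["cy"])/i["fy"],np.ones(len(uv))]@Rc.T
    return o,d
def onplane(n,uv,z,s=None):
    o,d=ray(n,uv,s); t=(z-o[2])/d[:,2]; return o+d*t[:,None]
def depthpt(n,uv,dep,s=None):
    o,d=ray(n,uv,s); uv=np.atleast_2d(uv).astype(int); return o+d*dep[uv[:,1],uv[:,0]][:,None]
def proj(n,P,s=None):
    Rc,o,i=campose(n,s); c=(np.atleast_2d(P)-o)@Rc; return np.c_[c[:,0]/c[:,2]*i["fx"]+i["cx"],c[:,1]/c[:,2]*i["fy"]+i["cy"]]
E
python3 - <<'E'
from h import *
a=np.load("scene0.npz");b=np.load("side0.npz")
A=cv2.resize(a["p"][235:375,120:400],None,fx=2.8,fy=2.8,interpolation=cv2.INTER_CUBIC)
B=cv2.resize(b["p"][230:410,220:500][:, :],None,fx=2.0,fy=2.0,interpolation=cv2.INTER_CUBIC)
cv2.imwrite("pics/cA.png",A[:,:,::-1]);cv2.imwrite("pics/cB.png",B[:,:,::-1])
print("scene whiteflange",a["p"][283,180],"spacer",a["p"][362,377],"cap",a["p"][258,242])
for n,uv,z in [("scene",(192,286),6),("side",(354,351),6),("scene",(377,355),12),("side",(391,249),12),("scene",(243,254),13),("side",(285,333),13),("scene",(298,296),11),("side",(339,291),11),("scene",(228,300),6),("scene",(335,345),12)]:
    d=(a if n=="scene" else b)["d"]
    print(n,uv,onplane(n,uv,z)[0].round(1),depthpt(n,uv,d)[0].round(1))
E
```

```text
scene whiteflange [223 231 239] spacer [177 178 187] cap [ 95 103 108]
scene (192, 286) [468.8 201.4   6. ] [459.7 191.   14.1]
side (354, 351) [474.2 204.8   6. ] [471.2 219.9  19.1]
scene (377, 355) [ 468.7 -225.7   12. ] [ 455.7 -232.2   23.5]
side (391, 249) [ 469.9 -221.7   12. ] [ 468.  -207.1   20.4]
scene (243, 254) [620.8 193.6  13. ] [608.6 182.4  21.8]
side (285, 333) [627.1 197.3  13. ] [ 300.9 1089.2  774. ]
scene (298, 296) [547.5  -8.9  11. ] [538.8 -15.4  18. ]
side (339, 291) [555.8   9.   11. ] [553.7  17.9  17.2]
scene (228, 300) [468.7 103.6   6. ] [453.8  88.8  19.4]
scene (335, 345) [ 454.  -152.6   12. ] [ 441.3 -160.4   23.5]
```

View pics/cA.png

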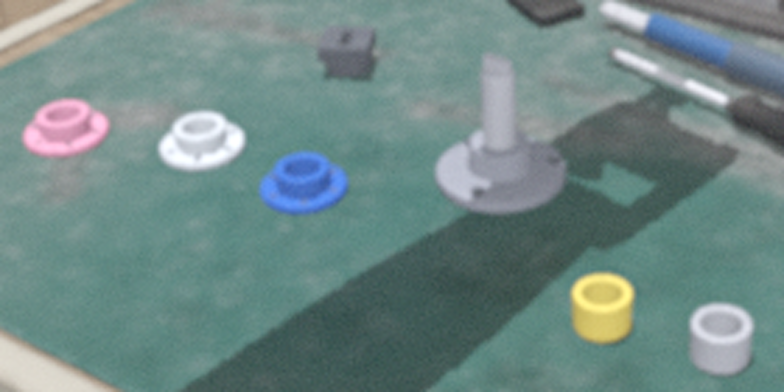

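View pics/cB.png

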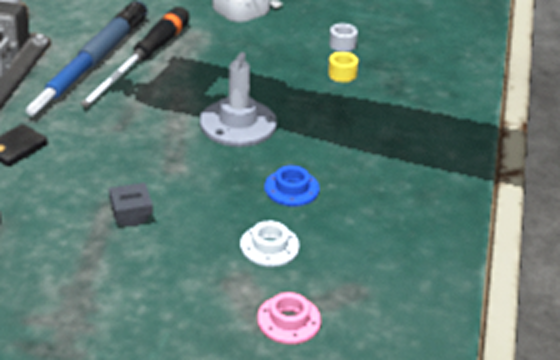

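The crops confirm it. The silver-white flange (scene 192,285) lies near world (471,203), apart from the blue and pink ones, and the grey tube (377,356) lies near (469,-224). The cap is dark and square-headed near (624,195), and the stand is near (552,0). Next I move over the flange for a close wrist view.

Call:
carry_out([
  [[40,-40,0],[0,0,0],85],
  [[90,-90,0],[0,0,0],85],
  [[140,-140,0],[0,0,0],85],
  [[180,-180,10],[0,0,0],85],
  [[203,-203,20],[0,0,0],85],
  [[203,-203,20],[0,0,0],85],
  [[203,-203,20],[0,0,0],85],
  [[203,-203,20],[0,0,0],85],
  [[203,-203,20],[0,0,0],85],
  [[203,-203,20],[0,0,0],85],
  [[203,-203,20],[0,0,0],85],
  [[203,-203,20],[0,0,0],85],
  [[203,-203,20],[0,0,0],85],
], grip_force=40)

```text
time_s: 1.23
tcp_pos: [473.0, 202.2, 177.9]
eef_rot: [0.708, 0.706, 0.0, 0.0]
ft_force: [-0.5, 0.1, 0.1]
grip_width: 85.2
```

```bash
python3 - <<'E'
from h import *
s=readout.read_state(); print(s["time_s"],s["tcp_pos"],s["eef_rot"],s["q"],s["ft_force"])
p,d=capture("wrist"); cv2.imwrite("pics/w1.png",p[:,:,::-1]); np.savez("w1.npz",p=p,d=d,pos=s["tcp_pos"],rot=s["eef_rot"])
E
```

```text
1.2333 [472.96069496 202.17523887 177.88744641] [7.07750746e-01 7.06462213e-01 8.45770205e-05 1.24928383e-04] [ 2.06577826e-01 -5.39017571e-02  1.98642553e+00 -1.24977220e-04
  1.20879070e+00  2.08444331e-01] [-0.48229764  0.12690991  0.10153809]
```

View pics/w1.png

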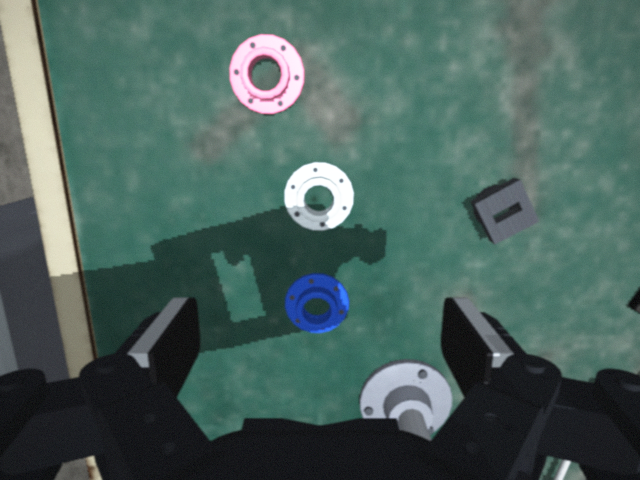

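The view shows the silver flange at (320,196), blue at (317,304), pink at (267,74), the cap at (508,212) and the stand foot at (405,405).

```bash
python3 - <<'E'
from h import *
f=np.load("w1.npz"); s=dict(tcp_pos=f["pos"],eef_rot=f["rot"]); p=f["p"];d=f["d"]
hsv=cv2.cvtColor(p,cv2.COLOR_RGB2HSV)
m=np.zeros(p.shape[:2],np.uint8); m[150:245,270:370]=((hsv[...,1]<50)&(hsv[...,2]>110))[150:245,270:370]*255
print((m>0).sum())
c=max(cv2.findContours(m,0,1)[0],key=cv2.contourArea)
e=cv2.fitEllipse(cv2.convexHull(c)); print("flange ell",e)
P=onplane("wrist",c[:,0,:],6,s); 
A=np.c_[2*P[:,:2],np.ones(len(P))]; x=np.linalg.lstsq(A,(P[:,:2]**2).sum(1),rcond=None)[0]
print("flange",x[:2],"r",np.sqrt(x[2]+x[0]**2+x[1]**2))
print("depth top disc",depthpt("wrist",(296,195),d,s))
# cap
cr=p[165:255,455:550]; big=cv2.resize(cr,None,fx=6,fy=6,interpolation=cv2.INTER_CUBIC); cv2.imwrite("pics/capcrop.png",big[:,:,::-1])
# foot
o=np.load("wrist0.npz"); cv2.imwrite("pics/tang.png",cv2.resize(o["p"][140:255,130:250],None,fx=5,fy=5,interpolation=cv2.INTER_CUBIC)[:,:,::-1])
E
```

```text
3260
flange ell ((318.5625, 195.83908081054688), (68.96011352539062, 70.23619079589844), 100.66375732421875)
flange [471.87796779 204.91173517] r 29.864892715568185
depth top disc [[452.57689456 206.71335795   8.06260208]]
```

View pics/capcrop.png

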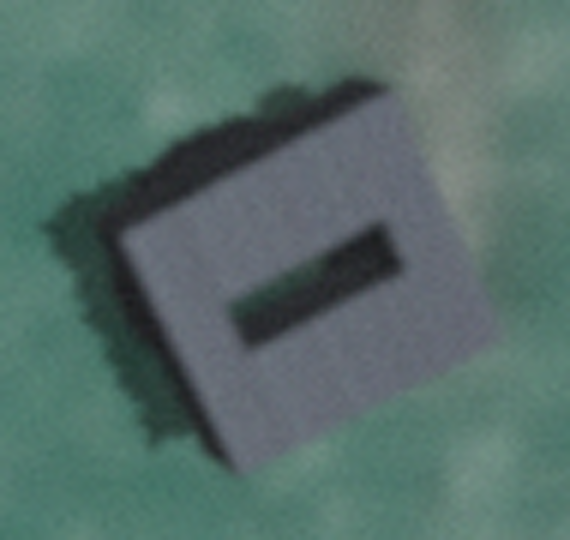

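View pics/tang.png

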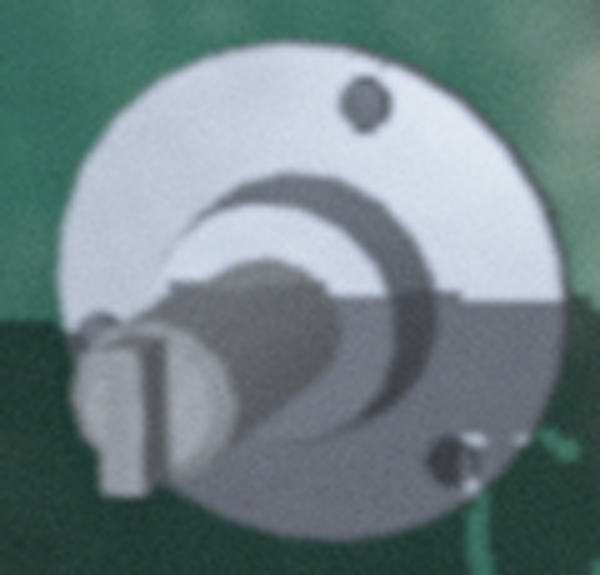

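Flange centre (471.9,204.9), radius 29.9 against 30 expected. Tang: nearly along world y. Cap slot: about +0.47 rad. Descending onto the hub.

Call:
carry_out([
  [[1,-1,40],[0,0,0],85],
  [[2.5,-1,80],[0,0,0],85],
  [[2.5,-1,115],[0,0,0],85],
  [[2.5,-1,140],[0,0,0],85],
  [[2.5,-1,155],[0,0,0],85],
  [[2.5,-1,163],[0,0,0],80],
  [[2.5,-1,168],[0,0,0],70],
  [[2.5,-1,169],[0,0,0],55],
  [[2.5,-1,169],[0,0,0],48],
  [[2.5,-1,169],[0,0,0],48],
  [[2.5,-1,169],[0,0,0],48],
  [[2.5,-1,169],[0,0,0],48],
])

```text
time_s: 2.28
tcp_pos: [471.9, 205.8, 9.8]
eef_rot: [0.707, 0.707, 0.001, 0.001]
ft_force: [-0.9, 0.3, 0.3]
grip_width: 48.1
```

```bash
python3 - <<'E'
from h import *
s=readout.read_state(); print(s["time_s"],s["tcp_pos"],s["eef_rot"],s["ft_force"])
p,d=capture("wrist"); cv2.imwrite("pics/w2.png",p[:,:,::-1])
p,d=capture("scene"); cv2.imwrite("pics/s2.png",cv2.resize(p[220:340,120:280],None,fx=4,fy=4)[:,:,::-1])
E
```

```text
2.2833 [471.86129628 205.7668181    9.84912019] [7.07072420e-01 7.07140294e-01 9.20238980e-04 5.92333844e-04] [-0.86530038  0.28182653  0.28998763]
```

View pics/w2.png

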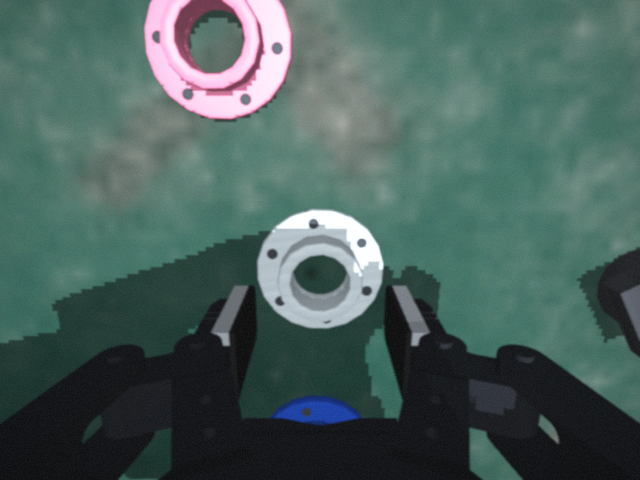

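View pics/s2.png

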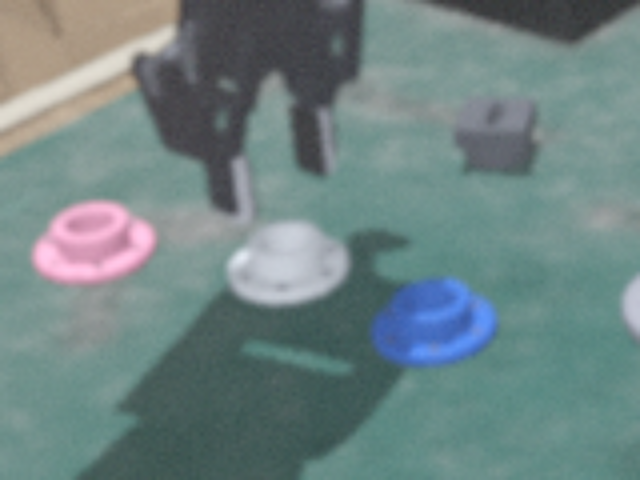

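```bash
python3 - <<'E'
from h import *
s=readout.read_state(); print(s["tcp_pos"],s["q"],s["grip_width"])
for z in (10,16,30,45):
  P=np.array([[448,205.8,z],[496,205.8,z],[472,205,z]])
  print(z,((proj("scene",P)-[120,220])*4).round(0).tolist(), proj("wrist",P,s).round(0).tolist())
p,d=capture("side"); cv2.imwrite("pics/sd2.png",cv2.resize(p[250:400,270:430],None,fx=4,fy=4)[:,:,::-1])
E
```

```text
[471.45567457 205.68613811   9.4291582 ] [2.13939302e-01 1.78820422e-01 2.09041490e+00 7.82733964e-06
 8.71014351e-01 2.13849210e-01] 48.14919970355583
10 [[251.0, 273.0], [319.0, 232.0], [287.0, 253.0]] [[269.0, 273.0], [373.0, 273.0], [321.0, 275.0]]
16 [[250.0, 263.0], [317.0, 222.0], [285.0, 243.0]] [[267.0, 278.0], [375.0, 278.0], [321.0, 280.0]]
30 [[246.0, 239.0], [314.0, 199.0], [282.0, 219.0]] [[263.0, 291.0], [379.0, 291.0], [321.0, 293.0]]
45 [[242.0, 213.0], [311.0, 173.0], [278.0, 193.0]] [[257.0, 307.0], [385.0, 307.0], [321.0, 309.0]]
```

View pics/sd2.png

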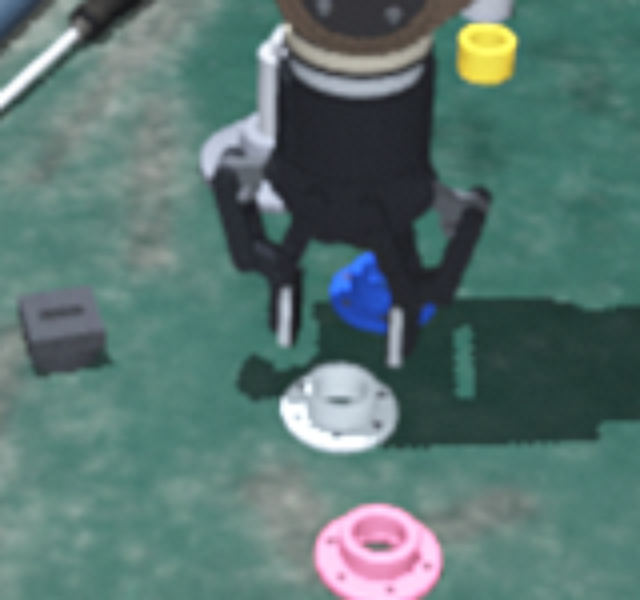

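```bash
python3 - <<'E'
from h import *
s=readout.read_state()
p,d=capture("wrist")
for uv in [(238,292),(245,292),(232,320),(225,335),(395,292),(405,310),(415,335),(320,235),(320,220)]:
    print(uv,p[uv[1],uv[0]],depthpt("wrist",uv,d,s)[0].round(1))
p,d=capture("scene")
for cu in [(235,205),(228,190),(240,212),(320,165),(290,240)]:
    uv=(int(120+cu[0]/4),int(220+cu[1]/4)); print("sc",cu,depthpt("scene",uv,d)[0].round(1))
cv2.imwrite("pics/s3.png",cv2.resize(p[220:340,120:280],None,fx=4,fy=4)[:,:,::-1])
E
```

```text
(238, 292) [101 111 116] [443.1 216.6  55.4]
(245, 292) [77 82 89] [445.8 217.1  56.5]
(232, 320) [ 99 105 110] [445.5 217.3  76.9]
(225, 335) [150 160 167] [444.8 216.   83.2]
(395, 292) [ 94 101 105] [497.1 217.   56.3]
(405, 310) [123 130 135] [497.8 217.1  69.9]
(415, 335) [151 161 167] [497.9 216.2  83.5]
(320, 235) [154 166 172] [471.4 223.5   8.5]
(320, 220) [254 255 255] [471.4 230.3   7.6]
sc (235, 205) [436.  198.2  58.6]
sc (228, 190) [435.7 199.1  67.5]
sc (240, 212) [437.3 194.8  54.5]
sc (320, 165) [492.2 194.2  55.7]
sc (290, 240) [479.8 211.5  11.5]
```

The depth from both cameras puts the fingertips at z≈50-55 while the TCP reads 9.6. The pads therefore sit some 40 mm above the reported TCP, and I go by the observed tips. Lowering part way, then looking again.

Call:
carry_out([
  [[0,0,12],[0,0,0],50],
  [[0,0,22],[0,0,0],50],
  [[0,0,30],[0,0,0],50],
  [[0,0,32],[0,0,0],50],
  [[0,0,32],[0,0,0],50],
  [[0,0,32],[0,0,0],50],
])

```text
time_s: 3.03
tcp_pos: [470.7, 205.5, -23.8]
eef_rot: [0.707, 0.707, -0.0, -0.0]
ft_force: [1.0, -0.1, -0.6]
grip_width: 49.6
```

```bash
python3 - <<'E'
from h import *
s=readout.read_state(); print(s["tcp_pos"],s["ft_force"],s["grip_width"])
p,d=capture("wrist"); cv2.imwrite("pics/w4.png",p[:,:,::-1]); np.savez("w4.npz",p=p,d=d,pos=s["tcp_pos"],rot=s["eef_rot"])
p,d=capture("side"); A=cv2.resize(p[290:400,290:390],None,fx=4,fy=4)
p,d=capture("scene"); B=cv2.resize(p[230:340,140:240],None,fx=4,fy=4)
cv2.imwrite("pics/s4.png",np.hstack([B,A])[:,:,::-1])
E
```

```text
[470.70527936 205.45097086 -23.80355365] [ 1.00595319 -0.13943945 -0.57851124] 49.62923808631512
```

View pics/s4.png

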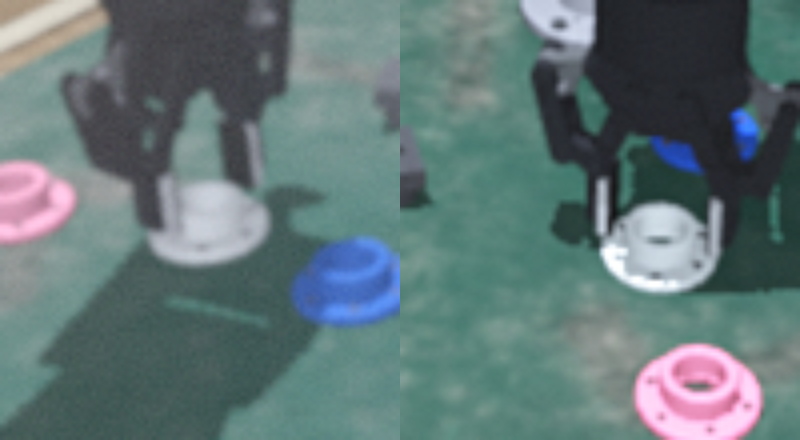

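View pics/w4.png

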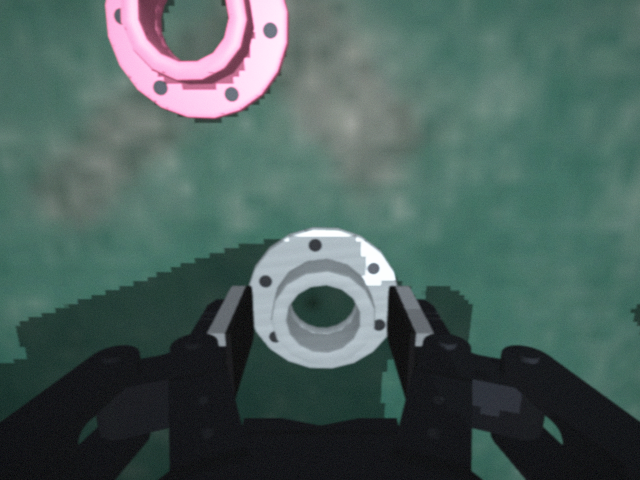

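```bash
python3 - <<'E'
from h import *
f=np.load("w4.npz"); s=dict(tcp_pos=f["pos"],eef_rot=f["rot"]); p=f["p"];d=f["d"]
for uv in [(237,292),(247,292),(249,289),(236,330),(393,292),(396,290),(320,250),(320,262)]:
    print(uv,depthpt("wrist",uv,d,s)[0].round(1))
# rays at tip corner intersect plane y=tcp+11
for uv in [(252,287),(388,287)]:
    o,dd=ray("wrist",uv,s); t=(s["tcp_pos"][1]+11-o[1])/dd[0,1]; print("tip",(o+dd[0]*t).round(1))
# disc top edge: row of the disc far edge
hsv=cv2.cvtColor(p,cv2.COLOR_RGB2HSV)
m=((hsv[...,1]<60)&(hsv[...,2]>110)).astype(np.uint8)*255; m[:220]=0;m[380:]=0;m[:,:250]=0;m[:,388:]=0
c=max(cv2.findContours(m,0,1)[0],key=cv2.contourArea)[:,0,:]
c=c[(c[:,0]>256)&(c[:,0]<382)]
P=onplane("wrist",c,6,s); A=np.c_[2*P[:,:2],np.ones(len(P))]; x=np.linalg.lstsq(A,(P[:,:2]**2).sum(1),rcond=None)[0]
print("flange",x[:2],"r",np.sqrt(x[2]+x[0]**2+x[1]**2))
E
```

```text
(237, 292) [442.5 216.9  23.5]
(247, 292) [445.7 216.3  22.2]
(249, 289) [445.8 216.   18.9]
(236, 330) [445.8 213.1  42.6]
(393, 292) [496.  216.5  22.5]
(396, 290) [497.3 216.8  21.3]
(320, 250) [470.9 226.7   7.4]
(320, 262) [470.9 223.5  11.6]
tip [446.8 216.5  18.2]
tip [495.  216.5  18. ]
flange [472.08297158 205.38207061] r 29.846574626146293
```

Flange centre is confirmed at (472.1,205.4), with the tips at z≈18. Lowering 8 mm and closing.

Call:
carry_out([
  [[0,0,4],[0,0,0],50],
  [[0,0,8],[0,0,0],50],
  [[0,0,8],[0,0,0],42],
  [[0,0,8],[0,0,0],30],
  [[0,0,8],[0,0,0],30],
  [[0,0,8],[0,0,0],30],
  [[0,0,8],[0,0,0],30],
  [[0,0,8],[0,0,0],30],
], grip_force=40)

```text
time_s: 3.85
tcp_pos: [472.6, 206.0, -28.6]
eef_rot: [0.707, 0.707, 0.001, 0.0]
ft_force: [-3.7, -0.0, 15.2]
grip_width: 35.7
```

```bash
python3 - <<'E'
from h import *
s=readout.read_state(); print(s["tcp_pos"],s["ft_force"],s["grip_width"])
p,d=capture("wrist"); A=p
p,d=capture("side"); A2=cv2.resize(p[290:400,290:390],None,fx=4,fy=4)
cv2.imwrite("pics/s5.png",cv2.resize(np.hstack([A[200:400,180:460],cv2.resize(A2,(200,200))]),None,fx=1.6,fy=1.6)[:,:,::-1])
E
```

```text
[472.55576053 206.0322126  -28.56361035] [-3.66954265e+00 -2.92483172e-03  1.51526851e+01] 35.70982657228127
```

View pics/s5.png

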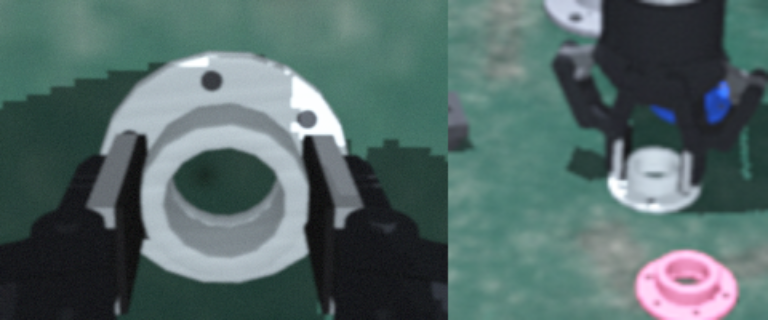

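Gripped, with the tips just touching the disc (15 N up). Lifting, and locating the spindle from the first wrist picture in the meantime.

Call:
carry_out([
  [[0,0,4],[0,0,0],30],
  [[0,0,-6],[0,0,0],30],
  [[0,0,-26],[0,0,0],30],
  [[0,0,-56],[0,0,0],30],
  [[0,0,-90],[0,0,0],30],
  [[0,0,-120],[0,0,0],30],
  [[0,0,-140],[0,0,0],30],
  [[0,0,-140],[0,0,0],30],
  [[0,0,-140],[0,0,0],30],
])

```text
time_s: 4.7
tcp_pos: [471.6, 205.7, 109.4]
eef_rot: [0.707, 0.707, 0.001, 0.001]
ft_force: [-0.8, -0.2, -2.0]
grip_width: 35.8
```

```bash
python3 - <<'E'
from h import *
s=readout.read_state(); print(s["tcp_pos"],s["ft_force"],s["grip_width"])
p,d=capture("wrist"); cv2.imwrite("pics/w6.png",p[:,:,::-1]); np.savez("w6.npz",p=p,d=d,pos=s["tcp_pos"],rot=s["eef_rot"])
p,d=capture("side"); np.savez("sd6.npz",p=p,d=d)
cv2.imwrite("pics/sd6.png",cv2.resize(p[200:400,250:450],None,fx=3,fy=3)[:,:,::-1])
f=np.load("wrist0.npz");p=f["p"];dd=f["d"]; s0=dict(tcp_pos=np.array([674.282129,0.143527,196.34722]),eef_rot=np.array([.707102878,.707109731,-6.83845e-4,-9.38818e-4]))
hsv=cv2.cvtColor(p,cv2.COLOR_RGB2HSV); m=((hsv[...,1]<70)&(hsv[...,2]>70)).astype(np.uint8)*255
w=np.zeros_like(m); w[140:258,130:255]=m[140:258,130:255]
c=max(cv2.findContours(w,0,1)[0],key=cv2.contourArea)[:,0,:]
ok=~((c[:,0]<168)&(c[:,1]>185)); c=c[ok]
P=onplane("wrist",c,11,s0)
for k in range(3):
    A=np.c_[2*P[:,:2],np.ones(len(P))]; x=np.linalg.lstsq(A,(P[:,:2]**2).sum(1),rcond=None)[0]; r=np.sqrt(x[2]+x[0]**2+x[1]**2)
    res=abs(np.hypot(*(P[:,:2]-x[:2]).T)-r); P=P[res<1.5]
    print("foot",x[:2],r,len(P))
# tang top
z=np.array([[100,345],[140,345],[150,495],[102,497]])/5+[130,140]
Q=onplane("wrist",z,96,s0); print("tang corners",Q.round(1),"mean",Q.mean(0))
a=Q[:2].mean(0)-Q[2:].mean(0); print("len",np.hypot(*a[:2]),"ang",np.arctan2(a[1],a[0])); 
E
```

```text
[471.58333139 205.66389523 109.43099333] [-0.7711781  -0.15371379 -1.97612412] 35.832243616603435
foot [569.01248203   3.95172057] 47.87061586151702 55
foot [568.77388418   4.00236671] 47.840901030162954 52
foot [568.69529839   4.10749376] 47.82251371272736 50
tang corners [[556.6   7.7  96. ]
 [562.1   7.7  96. ]
 [561.2 -13.9  96. ]
 [554.4 -14.2  96. ]] mean [558.60101901  -3.19227028  96.        ]
len 21.86017966785135 ang 1.5004708669028353
```

View pics/w6.png

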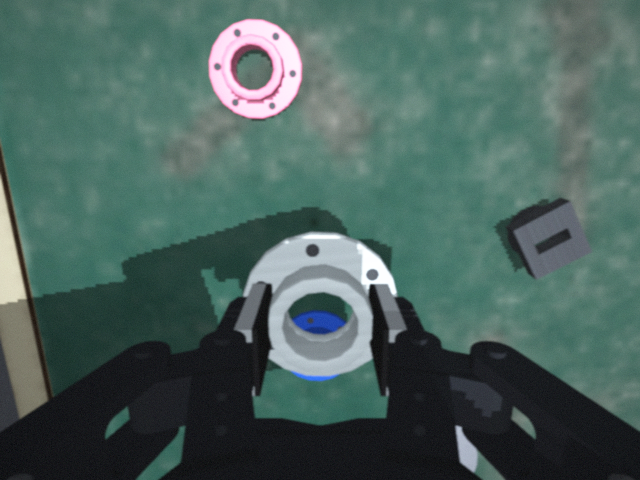

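View pics/sd6.png

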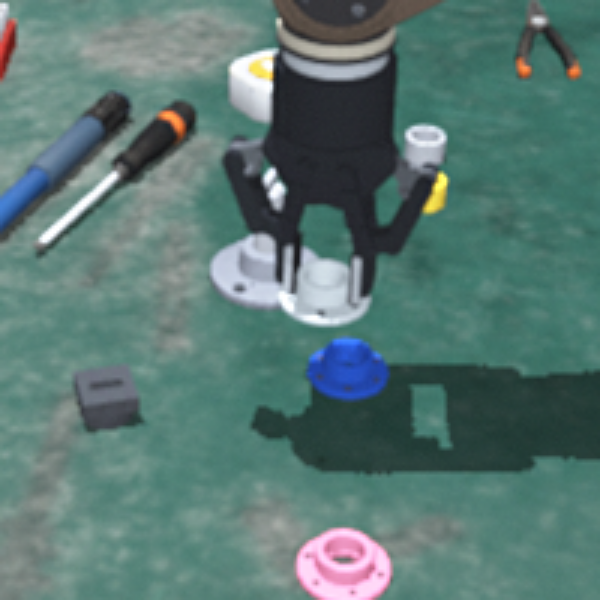

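The foot circle and the tang disagree by about 10 mm in the first picture, and the foot radius is also off at 47.8 against 46. I'll cross-check with the two fixed cameras.

```bash
python3 - <<'E'
from h import *
a=np.load("scene0.npz")["p"];b=np.load("side0.npz")["p"]
A=cv2.resize(a[245:315,265:330],None,fx=6,fy=6,interpolation=cv2.INTER_CUBIC)
B=cv2.resize(b[245:315,305:370],None,fx=6,fy=6,interpolation=cv2.INTER_CUBIC)
cv2.imwrite("pics/st.png",np.hstack([A,B])[:,:,::-1])
E
```

```text
(no output)
```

View pics/st.png

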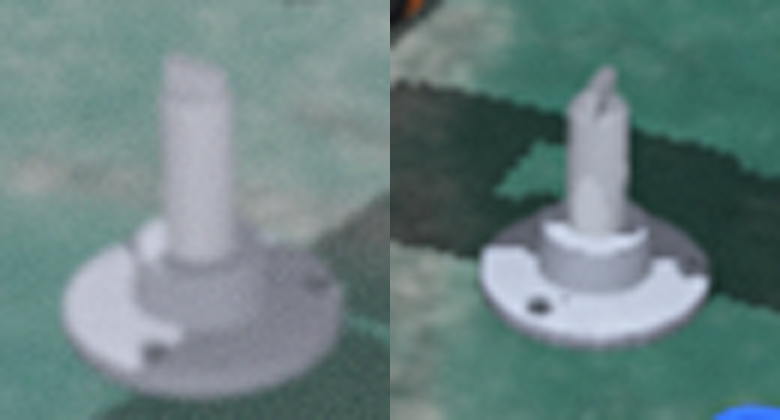

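```bash
python3 - <<'E'
from h import *
def tri(u1,u2):
    o1,d1=ray("scene",u1);o2,d2=ray("side",u2);d1=d1[0];d2=d2[0]
    t=np.linalg.lstsq(np.c_[d1,-d2],o2-o1,rcond=None)[0]; p=o1+d1*t[0];q=o2+d2*t[1]; return ((p+q)/2).round(1),np.linalg.norm(p-q).round(1)
print("tip tri",tri((297.7,255.3),(340.8,257.5)))
print("tip planes",onplane("scene",(297.7,255.3),96),onplane("side",(340.8,257.5),96))
# foot contours
for n,win in [("scene",(265,240,330,315)),("side",(315,250,370,306))]:
    p=np.load(n+"0.npz")["p"];hsv=cv2.cvtColor(p,cv2.COLOR_RGB2HSV)
    m=((hsv[...,1]<60)&(hsv[...,2]>80)).astype(np.uint8)*255; w=np.zeros_like(m);x0,y0,x1,y1=win; w[y0:y1,x0:x1]=m[y0:y1,x0:x1]
    c=max(cv2.findContours(w,0,1)[0],key=cv2.contourArea)[:,0,:]; print(n,c.min(0),c.max(0))
    # left/right extremes of foot at z~5
    l=c[c[:,0].argmin()];r=c[c[:,0].argmax()]
    for z in(0,5.5,11): print(z,onplane(n,[l,r],z).round(1).tolist(),onplane(n,[(l+r)/2],z).round(1))
f=np.load("wrist0.npz");dd=f["d"]; s0=dict(tcp_pos=np.array([674.282129,0.143527,196.34722]),eef_rot=np.array([.707102878,.707109731,-6.83845e-4,-9.38818e-4]))
print("wrist0 depth pts", [depthpt("wrist",u,dd,s0)[0].round(1) for u in [(154,225),(200,160),(165,170),(400,60)]])
d=np.load("w1.npz"); s1=dict(tcp_pos=d["pos"],eef_rot=d["rot"])
print("pred w1 of stand (555,0,11),(555,0,30)",proj("wrist",[[555,0,11],[555,0,30],[560,0,11],[568,4,11]],s1))
print("pred w0",proj("wrist",[[555,0,11],[555,0,96],[560,0,11],[568,4,11]],s0))
E
```

```text
tip tri (array([557. ,  -4.6,  96.3]), np.float64(0.1))
tip planes [[557.45401319  -4.27817452  96.        ]] [[557.00644906  -4.96837761  96.        ]]
scene [265 240] [329 313]
0 [[721.3, 211.3, 0.0], [610.1, -41.2, 0.0]] [[661.   74.4   0. ]]
5.5 [[712.9, 204.3, 5.5], [602.8, -45.9, 5.5]] [[653.2  68.7   5.5]]
11 [[704.6, 197.3, 11.0], [595.4, -50.6, 11.0]] [[645.4  62.9  11. ]]
side [315 256] [358 303]
0 [[620.0, -6.7, 0.0], [514.4, -15.3, 0.0]] [[566.8 -11.    0. ]]
5.5 [[617.7, 1.1, 5.5], [512.9, -7.5, 5.5]] [[564.9  -3.2   5.5]]
11 [[615.4, 8.9, 11.0], [511.3, 0.4, 11.0]] [[563.1   4.6  11. ]]
wrist0 depth pts [array([558.5,  -3.5,  97. ]), array([569.5,  32.9,  12.8]), array([537.2,  23.8,  10.2]), array([ 7.414e+02,  1.154e+02, -2.000e-01])]
pred w1 of stand (555,0,11),(555,0,30) [[403.1991347  402.31690614]
 [407.13969404 415.8528237 ]
 [408.26833953 402.31287184]
 [416.6358621  398.85279271]]
pred w0 [[187.26572216 196.84241792]
 [148.94300027 219.81403957]
 [192.84097495 196.85020019]
 [201.41503534 192.44869674]]
```

The two fixed cameras triangulate the tip at (557.0,-4.6,96.3) and the wrist picture gives (558.6,-3.2). These agree and the height is right; the foot mask was what leaked. Measuring the held flange in the tool frame.

```bash
python3 - <<'E'
from h import *
f=np.load("w6.npz"); s=dict(tcp_pos=f["pos"],eef_rot=f["rot"]); p=f["p"];d=f["d"]
cv2.imwrite("pics/w6c.png",cv2.resize(p[220:390,230:410],None,fx=4,fy=4,interpolation=cv2.INTER_CUBIC)[:,:,::-1])
for uv in [(318,271),(318,360),(285,310),(318,240),(243,320)]: print(uv,depthpt("wrist",uv,d,s)[0].round(1))
hsv=cv2.cvtColor(p,cv2.COLOR_RGB2HSV)
# disc outline arc (top part), z underside+6
m=((hsv[...,1]<60)&(hsv[...,2]>110)).astype(np.uint8)*255; m[:220]=0;m[385:]=0;m[:,:240]=0;m[:,405:]=0
c=max(cv2.findContours(m,0,1)[0],key=cv2.contourArea)[:,0,:]
c=c[(c[:,1]<282)]
for zz in (142,144,146):
    P=onplane("wrist",c,zz,s)
    for k in range(3):
        A=np.c_[2*P[:,:2],np.ones(len(P))]; x=np.linalg.lstsq(A,(P[:,:2]**2).sum(1),rcond=None)[0];r=np.sqrt(x[2]+x[0]**2+x[1]**2)
        P=P[abs(np.hypot(*(P[:,:2]-x[:2]).T)-r)<1]
    print(zz,"disc",x[:2],"r",r,len(P))
E
```

```text
(318, 271) [470.9 223.5 153.3]
(318, 360) [470.9 191.5 158.1]
(285, 310) [459.6 210.9 157.8]
(318, 240) [470.9 232.  144.7]
(243, 320) [448.8 217.  176.5]
142 disc [471.7613218  204.87392683] r 29.506852156804257 165
144 disc [471.75483232 205.8445516 ] r 29.097143573433918 165
146 disc [471.74834284 206.81517637] r 28.687434990057426 165
```

View pics/w6c.png

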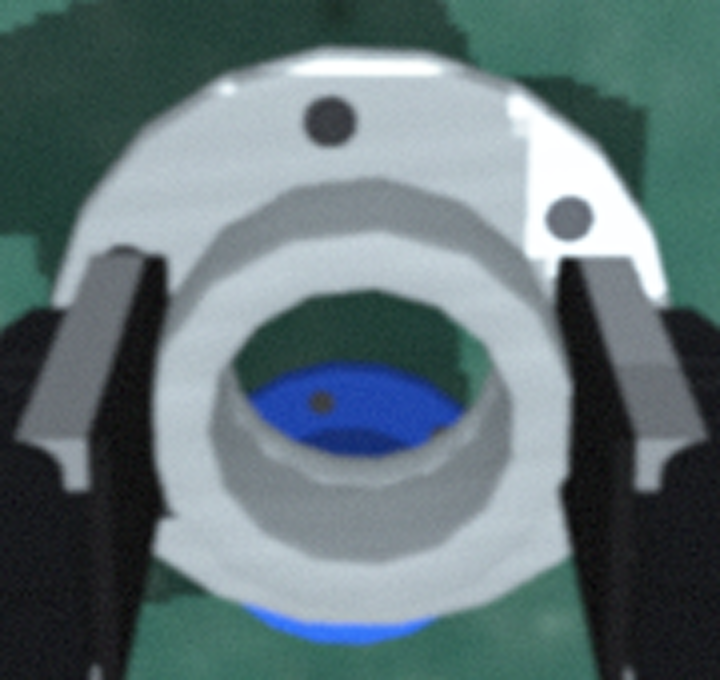

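Call:
carry_out([
  [[-30,12,0],[0,0,0],30],
  [[-65,26,0],[0,0,0],30],
  [[-100,41,0],[0,0,0],30],
  [[-135,56,0],[0,0,0],30],
  [[-170,70,0],[0,0,0],30],
  [[-195,80,0],[0,0,0],30],
  [[-209,86,5],[0,0,0],30],
  [[-209,86,18],[0,0,0],30],
  [[-209,86,28],[0,0,0],30],
  [[-209,86,28],[0,0,0],30],
  [[-209,86,28],[0,0,0],30],
  [[-209,86,28],[0,0,0],30],
])

```text
time_s: 5.8
tcp_pos: [556.2, -2.0, 80.1]
eef_rot: [0.706, 0.708, -0.0, -0.001]
ft_force: [0.2, 0.9, -0.7]
grip_width: 35.5
```

```bash
cat > look.py <<'E'
from h import *
import sys
tag=sys.argv[1]
s=readout.read_state(); print(s["time_s"],s["tcp_pos"].round(2),s["ft_force"].round(1),s["moment"].round(2),round(s["grip_width"],1),"q6",s["q"][5].round(2))
p,d=capture("wrist"); np.savez(f"w{tag}.npz",p=p,d=d,pos=s["tcp_pos"],rot=s["eef_rot"])
c=proj("wrist",[s["tcp_pos"]+[0,0,40]],s)[0].astype(int) 
W=cv2.resize(p[200:400,220:420],(400,400),interpolation=cv2.INTER_CUBIC)
out=[W]
for n in ("side","scene"):
    p,d=capture(n); np.savez(f"{n}{tag}.npz",p=p,d=d); c=proj(n,[s["tcp_pos"]+[0,0,40]])[0].astype(int)
    x=max(0,c[0]-50);y=max(0,c[1]-50); out.append(cv2.resize(p[y:y+100,x:x+100],(400,400),interpolation=cv2.INTER_CUBIC)); print(n,"crop origin",x,y,"x4")
cv2.imwrite(f"pics/L{tag}.png",cv2.resize(np.hstack(out),(798,266),interpolation=cv2.INTER_AREA)[:,:,::-1])
cv2.imwrite(f"pics/L{tag}b.png",np.hstack(out[1:])[:,:,::-1]); cv2.imwrite(f"pics/L{tag}w.png",W[:,:,::-1])
E
python3 look.py 7
```

```text
5.8 [556.24  -2.01  80.09] [ 0.2  0.9 -0.7] [-0.02  0.   -0.  ] 35.5 q6 -0.19
side crop origin 291 199 x4
scene crop origin 245 194 x4
```

View pics/L7b.png

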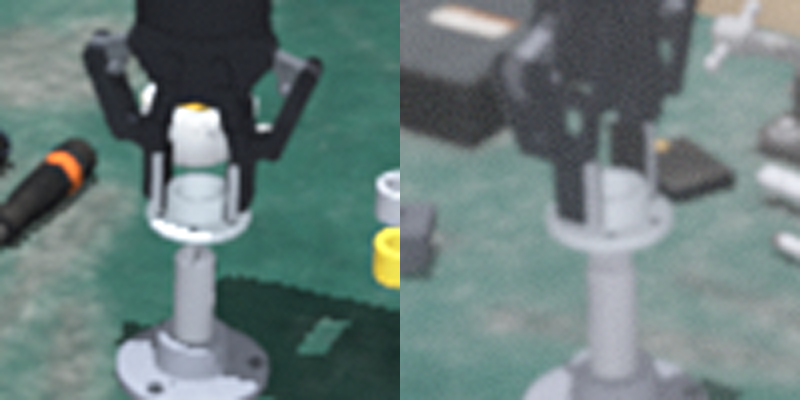

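View pics/L7w.png

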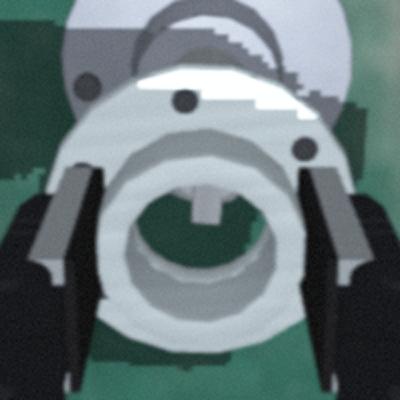

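```bash
cat > rel.py <<'E'
from h import *
import sys
E
python3 - <<'E'
from h import *
f=np.load("w7.npz"); s=dict(tcp_pos=f["pos"],eef_rot=f["rot"]); p=f["p"];d=f["d"]
e=onplane("wrist",(220+206.5/2,200+223/2),96,s)[0]; print("tang end",e,"axis",e[:2]+[0.7,10.5])
print(depthpt("wrist",(323,308),d,s),"hubtop",[depthpt("wrist",u,d,s)[0].round(1) for u in [(322,371),(322,273),(278,320),(364,320)]])
# disc arc visually: bore top rim ellipse: outer hub top edges left/right & bottom
hub=np.array([[97,240],[306,240],[203,353],[203,157]])/2+[220,200]
P=onplane("wrist",hub,s["tcp_pos"][2]+48.7,s); print(P.round(1), "hub x",P[:2,0].mean(),"y",P[2:,1].mean(), P[1,0]-P[0,0],P[3,1]-P[2,1])
# side: disc extremes and spindle edges
z=s["tcp_pos"][2]+31.5
L=onplane("side",[[291+147/4,199+213/4],[291+252/4,199+215/4]],z); print("side disc",L.round(1),L.mean(0)); 
q=onplane("side",[[291+175/4,199+265/4],[291+215/4,199+265/4]],86-2); print("spindle",q.round(1),q.mean(0))
L=onplane("scene",[[245+(546-400)/4,194+222/4],[245+(673-400)/4,194+215/4]],z); print("scene disc",L.round(1),L.mean(0))
q=onplane("scene",[[245+(588-400)/4,194+290/4],[245+(636-400)/4,194+290/4]],76); print("spindle",q.round(1),q.mean(0))
E
```

```text
tang end [557.84178478 -13.64437903  96.        ] axis [558.54178478  -3.14437903]
[[557.72259905 -11.77574549  96.43933041]] hubtop [array([557.2, -21.1, 128.1]), array([557.1,  15.6, 125.3]), array([541.9,  -0.6, 128.5]), array([5.715e+02, 4.000e-01, 1.301e+02])]
[[ 5.387e+02 -5.000e-01  1.288e+02]
 [ 5.747e+02 -3.000e-01  1.288e+02]
 [ 5.571e+02 -2.290e+01  1.288e+02]
 [ 5.569e+02  1.500e+01  1.288e+02]] hub x 556.7093504971182 y -3.948757715091009 36.0527854593945 37.85326642257268
side disc [[585.8   6.  111.6]
 [527.   -9.  111.6]] [556.3823855   -1.53787296 111.59306793]
spindle [[566.6  13.4  84. ]
 [544.3   6.8  84. ]] [555.44838525  10.075224    84.        ]
scene disc [[536.8  18.  111.6]
 [574.5 -29.  111.6]] [555.60512533  -5.48757314 111.59306793]
spindle [[544.7   0.8  76. ]
 [556.9 -18.7  76. ]] [550.8391977   -8.92839859  76.        ]
```

The flange is about 1.2 mm short in x against the averaged axis (557.9,-3.6). Correcting that and lowering in stages while watching the force.

Call:
carry_out([
  [[0.3,1.3,0],[0,0,0],30],
  [[0.3,1.3,4],[0,0,0],30],
  [[0.3,1.3,9],[0,0,0],30],
  [[0.3,1.3,14],[0,0,0],30],
  [[0.3,1.3,19],[0,0,0],30],
  [[0.3,1.3,24],[0,0,0],30],
  [[0.3,1.3,28],[0,0,0],30],
  [[0.3,1.3,28],[0,0,0],30],
  [[0.3,1.3,28],[0,0,0],30],
])

```text
time_s: 6.7
tcp_pos: [557.8, -2.8, 52.0]
eef_rot: [0.707, 0.707, -0.0, -0.001]
ft_force: [-0.3, 1.2, -1.9]
grip_width: 35.9
```

```bash
python3 look.py 8
```

```text
6.7 [557.84  -2.77  52.03] [-0.3  1.2 -1.9] [ 0.32 -0.02 -0.01] 35.9 q6 -0.19
side crop origin 290 209 x4
scene crop origin 247 206 x4
```

View pics/L8.png

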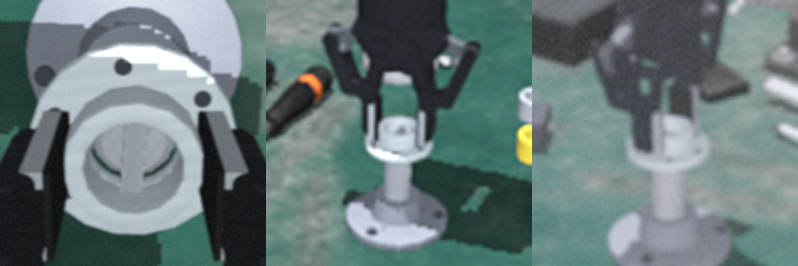

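View pics/L8w.png

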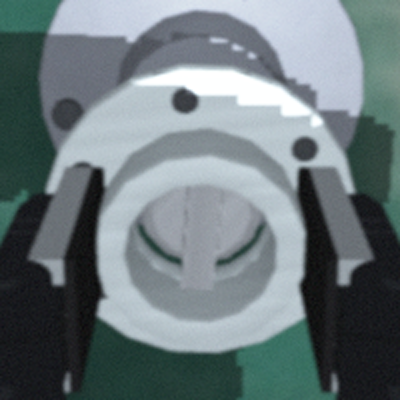

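The flange is on the spindle, with the bore leaning about 0.8 mm towards -y (visible gap and +y force agree). Shifting +y and lowering on.

Call:
carry_out([
  [[0.8,0,0],[0,0,0],30],
  [[0.8,0,5],[0,0,0],30],
  [[0.8,0,11],[0,0,0],30],
  [[0.8,0,17],[0,0,0],30],
  [[0.8,0,23],[0,0,0],30],
  [[0.8,0,29],[0,0,0],30],
  [[0.8,0,35],[0,0,0],30],
  [[0.8,0,40],[0,0,0],30],
  [[0.8,0,44],[0,0,0],30],
  [[0.8,0,46],[0,0,0],30],
  [[0.8,0,46],[0,0,0],30],
  [[0.8,0,46],[0,0,0],30],
])

```text
time_s: 7.85
tcp_pos: [558.4, -2.4, 6.7]
eef_rot: [0.707, 0.707, 0.0, 0.0]
ft_force: [0.3, 0.5, -0.3]
grip_width: 35.8
```

```bash
python3 look.py 9
```

```text
7.85 [558.41  -2.42   6.73] [ 0.3  0.5 -0.3] [-0.01  0.04 -0.01] 35.8 q6 -0.19
side crop origin 289 225 x4
scene crop origin 247 227 x4
```

View pics/L9.png

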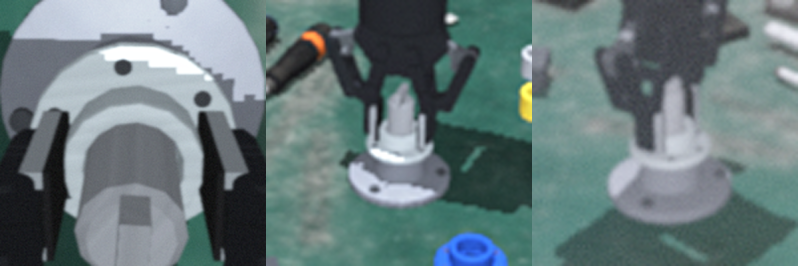

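Call:
carry_out([
  [[0,0,2],[0,0,0],30],
  [[0,0,4],[0,0,0],30],
  [[0,0,5.5],[0,0,0],30],
  [[0,0,5.5],[0,0,0],30],
  [[0,0,5.5],[0,0,0],30],
])

```text
time_s: 8.42
tcp_pos: [558.5, -2.4, 1.5]
eef_rot: [0.707, 0.707, 0.0, 0.0]
ft_force: [-1.0, 0.2, 2.2]
grip_width: 35.9
```

Contact of about 2 N at the expected height (TCP 1.5). Releasing and lifting, then on to the spacer.

Call:
carry_out([
  [[0,0,0],[0,0,0],52],
  [[0,0,0],[0,0,0],52],
  [[0,0,0],[0,0,0],52],
  [[0,0,0],[0,0,0],52],
  [[0,0,-15],[0,0,0],52],
  [[0,0,-45],[0,0,0],52],
  [[0,0,-80],[0,0,0],52],
  [[0,0,-110],[0,0,0],60],
  [[-20,-8,-130],[0,0,0],60],
  [[-55,-22,-130],[0,0,0],60],
  [[-90,-36,-130],[0,0,0],60],
  [[-125,-50,-130],[0,0,0],60],
  [[-160,-64,-130],[0,0,0],60],
  [[-190,-77,-130],[0,0,0],60],
  [[-210,-85,-130],[0,0,0],60],
  [[-221,-89,-130],[0,0,0],60],
  [[-221,-89,-130],[0,0,0],60],
  [[-221,-89,-130],[0,0,0],60],
  [[-221,-89,-130],[0,0,0],60],
])

```text
time_s: 10.0
tcp_pos: [469.6, -222.3, 131.1]
eef_rot: [0.707, 0.707, 0.0, -0.0]
ft_force: [0.8, 0.3, -0.1]
grip_width: 59.6
```

```bash
python3 - <<'E'
from h import *
s=readout.read_state(); print(s["time_s"],s["tcp_pos"],s["ft_force"],s["q"])
p,d=capture("wrist"); cv2.imwrite("pics/w10.png",p[:,:,::-1]); np.savez("w10.npz",p=p,d=d,pos=s["tcp_pos"],rot=s["eef_rot"])
p,d=capture("side");A=cv2.resize(p[240:320,300:380],(400,400))
p,d=capture("scene");B=cv2.resize(p[240:320,258:338],(400,400)); cv2.imwrite("pics/s10.png",np.hstack([A,B])[:,:,::-1])
E
```

```text
10.0 [ 469.64977401 -222.29816797  131.06595183] [ 0.75017883  0.29717088 -0.12048831] [-6.37816592e-01  9.45642664e-03  2.01479256e+00  6.12056652e-04
  1.11779114e+00 -6.39020914e-01]
```

View pics/w10.png

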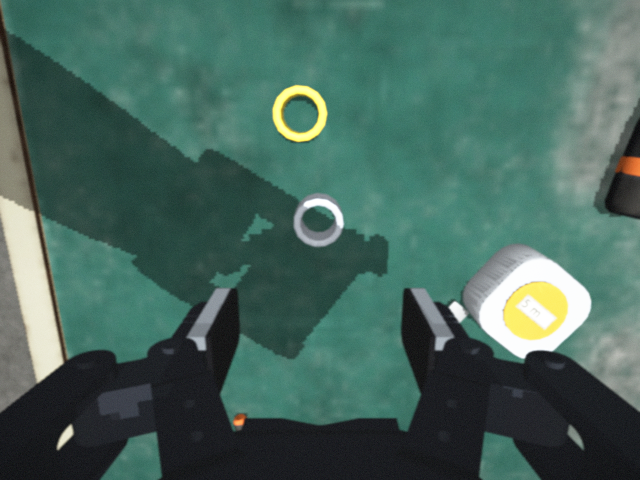

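View pics/s10.png

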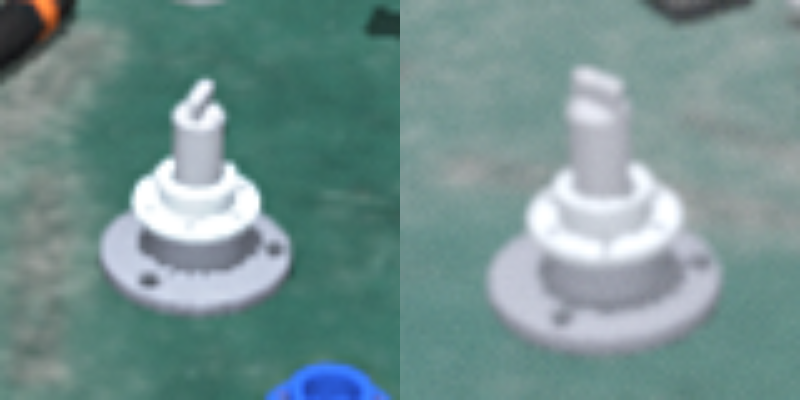

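The flange sits flat on the housing. The grey spacer is at (319,220) in the wrist view, with the yellow one at (300,113) left alone.

```bash
cat > circ.py <<'E'
from h import *
def fit(P):
    P=P[:,:2]
    for k in range(4):
        A=np.c_[2*P,np.ones(len(P))]; x=np.linalg.lstsq(A,(P**2).sum(1),rcond=None)[0];r=np.sqrt(x[2]+x[0]**2+x[1]**2)
        P=P[abs(np.hypot(*(P-x[:2]).T)-r)<max(1,2.5-k)]
    return x[:2],r,len(P)
E
python3 - <<'E'
from circ import *
f=np.load("w10.npz"); s=dict(tcp_pos=f["pos"],eef_rot=f["rot"]); p=f["p"];d=f["d"]
hsv=cv2.cvtColor(p,cv2.COLOR_RGB2HSV)
cv2.imwrite("pics/sp.png",cv2.resize(p[185:260,285:355],None,fx=7,fy=7,interpolation=cv2.INTER_CUBIC)[:,:,::-1])
m=((hsv[...,1]<60)&(hsv[...,2]>100)).astype(np.uint8)*255; w=np.zeros_like(m); w[185:255,285:352]=m[185:255,285:352]
c=max(cv2.findContours(w,0,1)[0],key=cv2.contourArea)[:,0,:]; print(c.min(0),c.max(0))
print("outer@24",fit(onplane("wrist",c,24,s)))
vv,uu=np.where(w>0); P=depthpt("wrist",np.c_[uu,vv],d,s); t=P[(P[:,2]>21)&(P[:,2]<27)]; print("top",t.mean(0),t.min(0),t.max(0),len(t))
E
```

```text
[293 193] [343 246]
outer@24 (array([ 468.39686317, -224.42979069]), np.float64(18.74560895642679), 119)
top [ 468.24155047 -225.53163096   24.05129831] [ 450.3102637  -243.81878357   21.02869054] [ 485.54694775 -208.22531496   26.24662761] 930
```

View pics/sp.png

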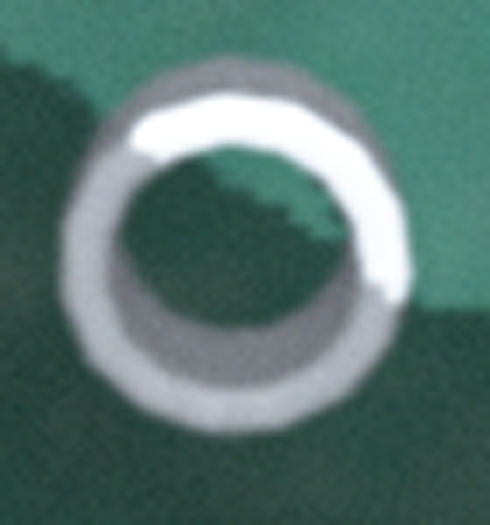

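Call:
carry_out([
  [[-2,-1,30],[0,0,0],60],
  [[-3.6,-1.6,65],[0,0,0],60],
  [[-3.6,-1.6,100],[0,0,0],56],
  [[-3.6,-1.6,130],[0,0,0],52],
  [[-3.6,-1.6,148],[0,0,0],50],
  [[-3.6,-1.6,156],[0,0,0],50],
  [[-3.6,-1.6,160],[0,0,0],50],
  [[-3.6,-1.6,160],[0,0,0],40],
  [[-3.6,-1.6,160],[0,0,0],28],
  [[-3.6,-1.6,160],[0,0,0],28],
  [[-3.6,-1.6,160],[0,0,0],28],
  [[-3.6,-1.6,160],[0,0,0],28],
  [[-3.6,-1.6,160],[0,0,0],28],
])

```text
time_s: 11.23
tcp_pos: [468.2, -227.4, -27.9]
eef_rot: [0.707, 0.707, 0.0, 0.001]
ft_force: [-0.0, 0.9, 1.8]
grip_width: 34.5
```

```bash
python3 look.py 11
```

```text
11.2333 [ 468.22 -227.4   -27.92] [-0.   0.9  1.8] [0.05 0.04 0.02] 34.5 q6 -0.65
side crop origin 341 198 x4
scene crop origin 327 305 x4
```

View pics/L11.png

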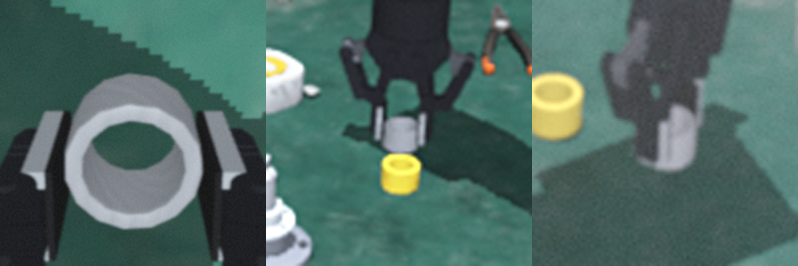

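Gripped (34.5 reads low by about 2, as with the flange). Lifting and measuring it in the hand.

Call:
carry_out([
  [[0,0,-8],[0,0,0],28],
  [[0,0,-30],[0,0,0],28],
  [[0,0,-65],[0,0,0],28],
  [[0,0,-100],[0,0,0],28],
  [[0,0,-125],[0,0,0],28],
  [[0,0,-135],[0,0,0],28],
  [[0,0,-135],[0,0,0],28],
  [[0,0,-135],[0,0,0],28],
])

```text
time_s: 12.05
tcp_pos: [467.2, -226.7, 105.6]
eef_rot: [0.707, 0.707, -0.0, -0.0]
ft_force: [0.8, 0.7, -1.0]
grip_width: 35.3
```

```bash
python3 look.py 12; python3 - <<'E'
from circ import *
f=np.load("w12.npz"); s=dict(tcp_pos=f["pos"],eef_rot=f["rot"]); p=f["p"];d=f["d"]
hsv=cv2.cvtColor(p,cv2.COLOR_RGB2HSV)
w=np.zeros(p.shape[:2],np.uint8); w[255:375,268:372]=(((hsv[...,1]<60)&(hsv[...,2]>90))*255)[255:375,268:372]
vv,uu=np.where(w>0); P=depthpt("wrist",np.c_[uu,vv],d,s); zt=s["tcp_pos"][2]+52; t=P[(abs(P[:,2]-zt)<3)]; print("top",t.mean(0),t.min(0),t.max(0),len(t))
print("rel tcp",((t.min(0)+t.max(0))/2-s["tcp_pos"]).round(2))
E
```

```text
12.05 [ 467.23 -226.68  105.58] [ 0.8  0.7 -1. ] [-0.02  0.01 -0.02] 35.3 q6 -0.65
side crop origin 345 153 x4
scene crop origin 330 237 x4
top [ 467.34237246 -224.79658954  157.40705152] [ 449.74142197 -243.51524254  154.57862674] [ 484.7842012  -207.60562182  159.46765425] 4128
rel tcp [4.000e-02 1.120e+00 5.145e+01]
```

View pics/L12w.png

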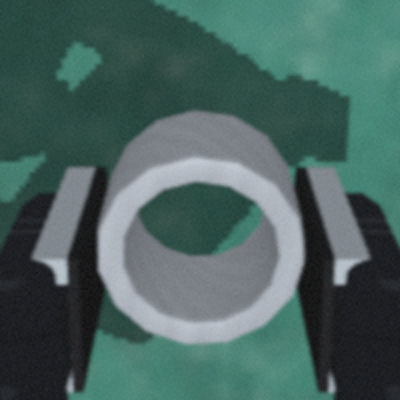

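```bash
python3 - <<'E'
from circ import *
def g(tag,rows,h,r):
    f=np.load(f"w{tag}.npz"); s=dict(tcp_pos=f["pos"],eef_rot=f["rot"]); p=f["p"];d=f["d"]
    for hh in (h-1,h,h+1):
        P=onplane("wrist",[(220+203/2,200+k/2) for k in rows],s["tcp_pos"][2]+hh,s)-s["tcp_pos"]
        print(tag,hh,"from bottom",(P[0,1]+r).round(2),"mid",P[:,1].mean().round(2),"dia",P[1,1]-P[0,1])
    u=[(320,200+rows[0]//2-k) for k in (3,5)]; print([ (depthpt("wrist",x,d,s)[0]-s["tcp_pos"]).round(1) for x in u])
g("7",(353,157),48.7,19); g("8",(353,157),48.7,19); g("12",(343,158),51.5,18)
for t in "7","8","9","12":
    f=np.load(f"w{t}.npz"); print(t,f["rot"])
E
```

```text
7 47.7 from bottom -2.57 mid -2.49 dia 38.14930427931142
7 48.7 from bottom -1.86 mid -1.94 dia 37.85334102901102
7 49.7 from bottom -1.16 mid -1.38 dia 37.55737777871062
[array([  0.3, -28.8,  35.1]), array([  0.3, -18.5,  48.8])]
8 47.7 from bottom -2.58 mid -2.51 dia 38.14009954044131
8 48.7 from bottom -1.88 mid -1.96 dia 37.84427610389757
8 49.7 from bottom -1.18 mid -1.4 dia 37.54845266735385
[array([  0.2, -28.7,  35.3]), array([  0.2, -19.5,  47.4])]
12 50.5 from bottom 0.44 mid -0.0 dia 35.10640797556164
12 51.5 from bottom 1.13 mid 0.55 dia 34.8279908439481
12 52.5 from bottom 1.82 mid 1.09 dia 34.54957371233459
[array([  0.2, -15.2,  51.9]), array([  0.2, -14.1,  52.3])]
7 [ 7.06419098e-01  7.07793462e-01 -3.11792275e-04 -6.13590363e-04]
8 [ 7.07150944e-01  7.07062219e-01 -1.29904345e-04 -7.37387623e-04]
9 [7.07108521e-01 7.07105038e-01 2.47068964e-05 6.33494602e-05]
12 [ 7.07121149e-01  7.07092344e-01 -6.61835534e-05 -3.05813988e-04]
```

In the hand, the spacer centre sits about +0.8 mm in y from the TCP; the flange sat at -1.9. Chaining commanded poses, the axis is at about (558.5,-4.3), which matches the triangulation. Moving over the tip.

Call:
carry_out([
  [[30,12,0],[0,0,0],28],
  [[65,26.5,0],[0,0,0],28],
  [[100,41,0],[0,0,0],28],
  [[135,55,0],[0,0,0],28],
  [[170,69.5,0],[0,0,0],28],
  [[200,82,0],[0,0,0],28],
  [[216,88.5,4],[0,0,0],28],
  [[222,90.7,16],[0,0,0],28],
  [[222,90.7,26],[0,0,0],28],
  [[222,90.7,26],[0,0,0],28],
  [[222,90.7,26],[0,0,0],28],
  [[222,90.7,26],[0,0,0],28],
])

```text
time_s: 13.2
tcp_pos: [557.7, -6.2, 79.5]
eef_rot: [0.708, 0.706, -0.0, -0.001]
ft_force: [1.2, 0.1, -0.6]
grip_width: 34.5
```

```bash
python3 look.py 13; python3 - <<'E'
from circ import *
f=np.load("w13.npz"); s=dict(tcp_pos=f["pos"],eef_rot=f["rot"])
cv2.imwrite("pics/w13c.png",cv2.resize(f["p"][240:390,250:400],(600,600),interpolation=cv2.INTER_CUBIC)[:,:,::-1])
E
```

```text
13.2 [557.74  -6.21  79.51] [ 1.2  0.1 -0.6] [-0.   -0.05 -0.01] 34.5 q6 -0.19
side crop origin 290 198 x4
scene crop origin 248 194 x4
```

View pics/L13b.png

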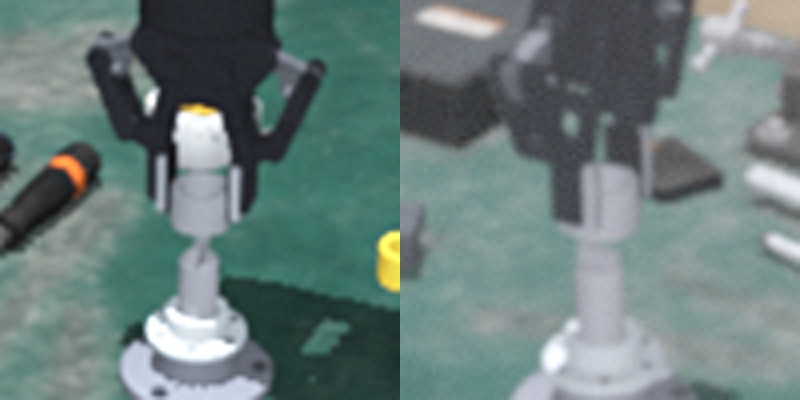

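View pics/w13c.png

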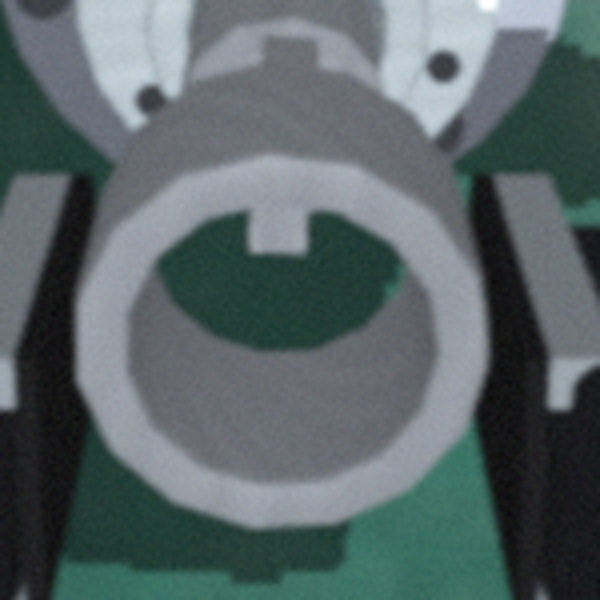

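```bash
python3 - <<'E'
from circ import *
f=np.load("w13.npz"); s=dict(tcp_pos=f["pos"],eef_rot=f["rot"])
c=lambda x,y:(250+x/4,240+y/4)
T=s["tcp_pos"]
e=onplane("wrist",[c(250,252),c(307,252)],96,s); print("tang end rel", (e-T).round(2)); ax=e.mean(0)+[0.7,10.5,0]; print("axis rel",(ax-T).round(2))
r=onplane("wrist",[c(77,330),c(488,330),c(282,527),c(282,157)],T[2]+51.8,s)-T; print(r.round(1)); print("ring x",r[:2,0].mean(),"y from bottom",r[2,1]+18,"mid",r[2:,1].mean())
i=onplane("wrist",[c(130,350),c(437,350),c(282,482),c(282,182)],T[2]+51.8,s)-T;print(i.round(1),i[:2,0].mean(),i[2,1]+13)
E
```

```text
tang end rel [[-3.03 -7.36 16.49]
 [ 3.05 -7.36 16.49]]
axis rel [ 0.71  3.14 16.49]
[[-16.9   2.3  51.8]
 [ 17.8   2.3  51.8]
 [  0.4 -16.8  51.8]
 [  0.4  18.   51.8]]
ring x 0.4413993146842472 y from bottom 1.248244600208949 mid 0.6297141817571017
[[-12.5   0.5  51.8]
 [ 13.5   0.5  51.8]
 [  0.4 -12.3  51.8]
 [  0.4  15.8  51.8]] 0.5268897506058465 0.7362901843607546
```

Visually the axis is about +2 mm in y and +0.3 mm in x from the spacer's centre. Correcting and looking again just above the tip.

Call:
carry_out([
  [[2,0.3,3],[0,0,0],28],
  [[2,0.3,7],[0,0,0],28],
  [[2,0.3,7],[0,0,0],28],
  [[2,0.3,7],[0,0,0],28],
  [[2,0.3,7],[0,0,0],28],
  [[2,0.3,7],[0,0,0],28],
])

```text
time_s: 13.85
tcp_pos: [558.8, -3.0, 73.3]
eef_rot: [0.707, 0.707, 0.0, 0.0]
ft_force: [-0.5, 0.7, -0.2]
grip_width: 34.7
```

```bash
python3 look.py 14; python3 - <<'E'
from circ import *
f=np.load("w14.npz"); s=dict(tcp_pos=f["pos"],eef_rot=f["rot"])
cv2.imwrite("pics/w14c.png",cv2.resize(f["p"][240:390,250:400],(600,600),interpolation=cv2.INTER_CUBIC)[:,:,::-1])
E
```

```text
13.85 [558.76  -2.95  73.31] [-0.5  0.7 -0.2] [-0.02 -0.   -0.01] 34.7 q6 -0.19
side crop origin 290 201 x4
scene crop origin 247 196 x4
```

View pics/w14c.png

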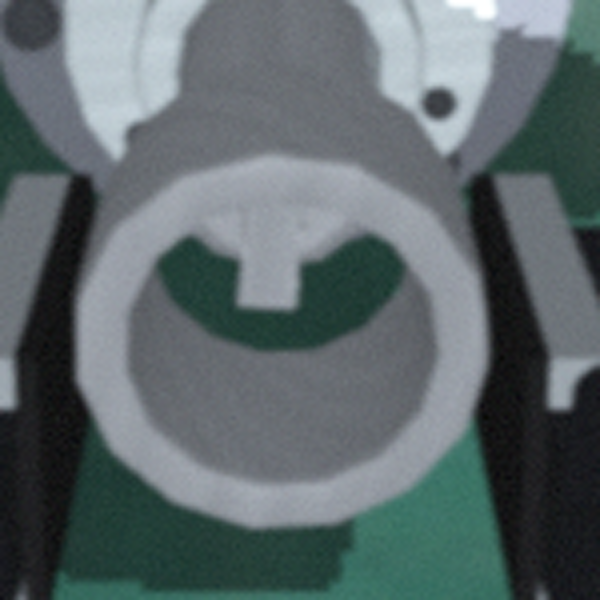

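```bash
python3 - <<'E'
from circ import *
f=np.load("w14.npz"); s=dict(tcp_pos=f["pos"],eef_rot=f["rot"])
c=lambda x,y:(250+x/4,240+y/4)
T=s["tcp_pos"]
e=onplane("wrist",[c(236,306),c(298,310)],96,s); ax=e.mean(0)+[0.7,10.5,0]; print("axis rel",(ax-T).round(2), "abs",ax)
# bottom bore rim visible (lower far inner edge row 350)
b=onplane("wrist",[c(282,350)],T[2]+27.9,s)-T; print("lower rim -y",b.round(2),"-> centre y",b[0,1]+13)
E
```

```text
axis rel [-0.49 -0.23 22.69] abs [558.27548009  -3.17953835  96.        ]
lower rim -y [[  0.36 -12.69  27.9 ]] -> centre y 0.3080346965206662
```

Call:
carry_out([
  [[-0.7,-0.8,0],[0,0,0],28],
  [[-0.7,-0.8,3],[0,0,0],28],
  [[-0.7,-0.8,8],[0,0,0],28],
  [[-0.7,-0.8,13],[0,0,0],28],
  [[-0.7,-0.8,18],[0,0,0],28],
  [[-0.7,-0.8,22],[0,0,0],28],
  [[-0.7,-0.8,22],[0,0,0],28],
  [[-0.7,-0.8,22],[0,0,0],28],
])

```text
time_s: 14.67
tcp_pos: [557.5, -3.6, 50.6]
eef_rot: [0.707, 0.707, -0.0, -0.001]
ft_force: [0.8, 0.2, -1.7]
grip_width: 35.0
```

```bash
python3 look.py 15
```

```text
14.6667 [557.49  -3.6   50.6 ] [ 0.8  0.2 -1.7] [-0.05  0.01 -0.03] 35.0 q6 -0.19
side crop origin 290 209 x4
scene crop origin 247 207 x4
```

View pics/L15w.png

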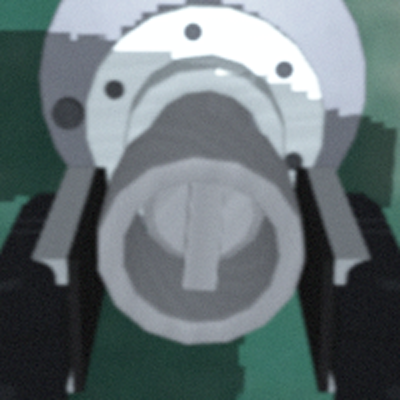

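The spacer is on the spindle with no side force. Lowering to the flange.

Call:
carry_out([
  [[0,0,5],[0,0,0],28],
  [[0,0,10],[0,0,0],28],
  [[0,0,15],[0,0,0],28],
  [[0,0,20],[0,0,0],28],
  [[0,0,24],[0,0,0],28],
  [[0,0,26],[0,0,0],28],
  [[0,0,27.5],[0,0,0],28],
  [[0,0,28.5],[0,0,0],28],
  [[0,0,28.5],[0,0,0],28],
  [[0,0,28.5],[0,0,0],28],
])

```text
time_s: 15.65
tcp_pos: [558.1, -3.7, 22.9]
eef_rot: [0.707, 0.707, 0.0, 0.0]
ft_force: [-0.2, -0.2, -0.6]
grip_width: 34.9
```

```bash
python3 look.py 16
```

```text
15.65 [558.08  -3.7   22.9 ] [-0.2 -0.2 -0.6] [-0.03  0.    0.02] 34.9 q6 -0.19
side crop origin 289 219 x4
scene crop origin 248 220 x4
```

View pics/L16b.png

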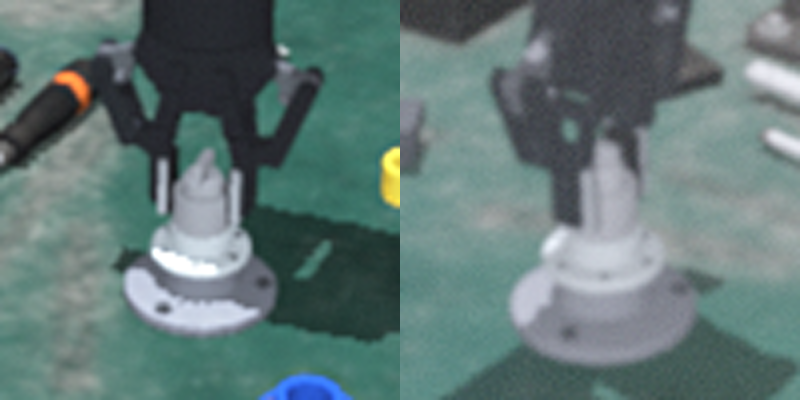

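Underside ≈ 50.8, so nearly seated. Final small lowering, release, lift.

Call:
carry_out([
  [[0,0,1.5],[0,0,0],28],
  [[0,0,1.5],[0,0,0],28],
  [[0,0,1.5],[0,0,0],50],
  [[0,0,1.5],[0,0,0],50],
  [[0,0,1.5],[0,0,0],50],
  [[0,0,1.5],[0,0,0],50],
  [[0,0,-20],[0,0,0],50],
  [[0,0,-55],[0,0,0],50],
  [[0,0,-90],[0,0,0],60],
  [[0,0,-115],[0,0,0],60],
  [[0,0,-125],[0,0,0],60],
  [[0,0,-125],[0,0,0],60],
  [[0,0,-125],[0,0,0],60],
])

```text
time_s: 16.88
tcp_pos: [557.5, -3.6, 146.9]
eef_rot: [0.707, 0.707, -0.0, -0.0]
ft_force: [0.3, 0.4, 0.1]
grip_width: 60.2
```

Call:
carry_out([
  [[30,10,0],[0,0,0.12],60],
  [[65,21,0],[0,0,0.24],60],
  [[100,33,0],[0,0,0.36],60],
  [[135,44,0],[0,0,0.48],60],
  [[165,54,0],[0,0,0.6],60],
  [[188,61,0],[0,0,0.72],60],
  [[200,65,0],[0,0,0.84],60],
  [[200,65,0],[0,0,0.96],60],
  [[200,65,0],[0,0,1.08],60],
  [[200,65,0],[0,0,1.1],60],
  [[200,65,0],[0,0,1.1],60],
  [[200,65,0],[0,0,1.1],60],
  [[200,65,0],[0,0,1.1],60],
])

```text
time_s: 17.97
tcp_pos: [622.4, 195.9, 146.6]
eef_rot: [0.972, 0.234, -0.001, -0.0]
ft_force: [0.3, -0.2, -0.5]
grip_width: 60.1
```

```bash
python3 - <<'E'
from h import *
s=readout.read_state(); print(s["time_s"],s["tcp_pos"],s["eef_rot"],s["ft_force"],s["q"])
p,d=capture("wrist"); cv2.imwrite("pics/w17.png",p[:,:,::-1]); np.savez("w17.npz",p=p,d=d,pos=s["tcp_pos"],rot=s["eef_rot"])
p,d=capture("side");A=cv2.resize(p[240:320,300:380],(400,400))
p,d=capture("scene");B=cv2.resize(p[240:320,258:338],(400,400)); cv2.imwrite("pics/s17.png",np.hstack([A,B])[:,:,::-1])
E
```

```text
17.9667 [622.37299629 195.94329274 146.58696146] [ 9.72273269e-01  2.33845911e-01 -8.79442524e-04 -8.61776974e-05] [ 0.33804148 -0.19372001 -0.47205774] [1.49738014e-01 2.82009636e-01 1.67802611e+00 2.17331970e-05
 1.18332410e+00 1.24846313e+00]
```

View pics/w17.png

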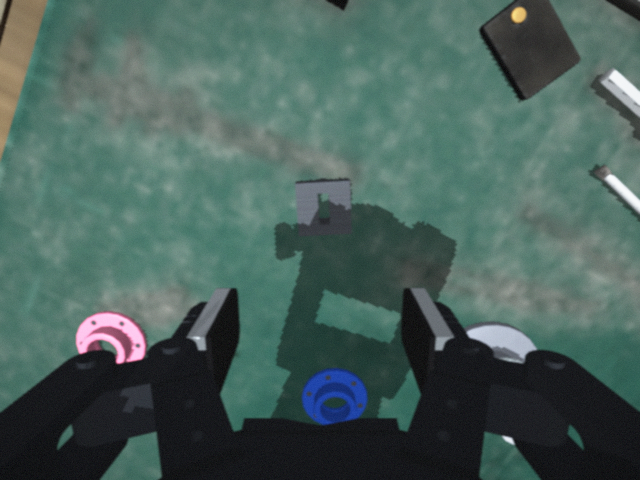

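View pics/s17.png

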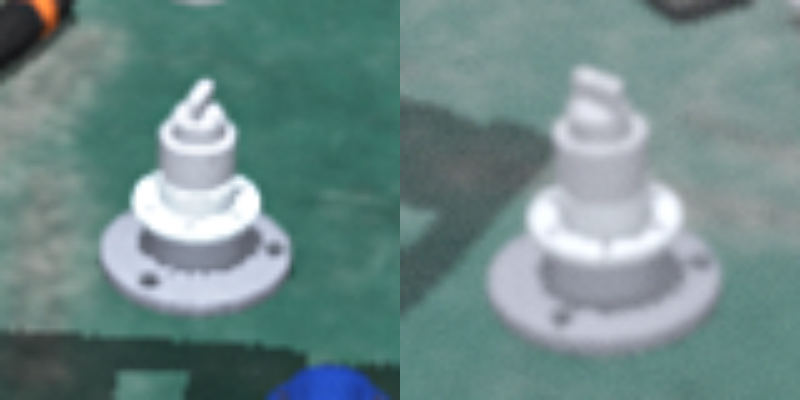

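The spacer is seated on the flange. The cap is at (323,207), square to the jaws. Measuring it closely.

```bash
python3 - <<'E'
from circ import *
f=np.load("w17.npz"); s=dict(tcp_pos=f["pos"],eef_rot=f["rot"]); p=f["p"];d=f["d"]
cv2.imwrite("pics/cap17.png",cv2.resize(p[165:250,280:365],(680,680),interpolation=cv2.INTER_CUBIC)[:,:,::-1])
vv,uu=np.mgrid[165:250,280:365]; P=depthpt("wrist",np.c_[uu.ravel(),vv.ravel()],d,s)
k=(P[:,2]>23)&(P[:,2]<30); m=np.zeros((480,640),np.uint8); m[vv.ravel()[k],uu.ravel()[k]]=255
hsv=cv2.cvtColor(p,cv2.COLOR_RGB2HSV); m[hsv[...,1]>80]=0
c=max(cv2.findContours(m,0,1)[0],key=cv2.contourArea)[:,0,:]
Q=onplane("wrist",c,26,s)[:,:2].astype(np.float32); r=cv2.minAreaRect(Q); print(r)
Rt=R.from_quat(s["eef_rot"]).as_matrix(); print("rel tool",(Rt.T@(np.array([*r[0],26])-s["tcp_pos"])).round(2), "yaw tool y",np.arctan2(Rt[1,1],Rt[0,1]))
# tool-frame
T=(np.c_[Q,np.full(len(Q),26)]-s["tcp_pos"])@Rt; r=cv2.minAreaRect(T[:,:2].astype(np.float32)); print("tool rect",r)
E
```

```text
((626.5631713867188, 195.78611755371094), (40.7869987487793, 40.02301788330078), 30.176448822021484)
rel tool [  3.86   2.12 120.58] yaw tool y -1.0987338263822246
tool rect ((3.861818313598633, 2.1151561737060547), (40.02301025390625, 40.786956787109375), 86.8707275390625)
```

View pics/cap17.png

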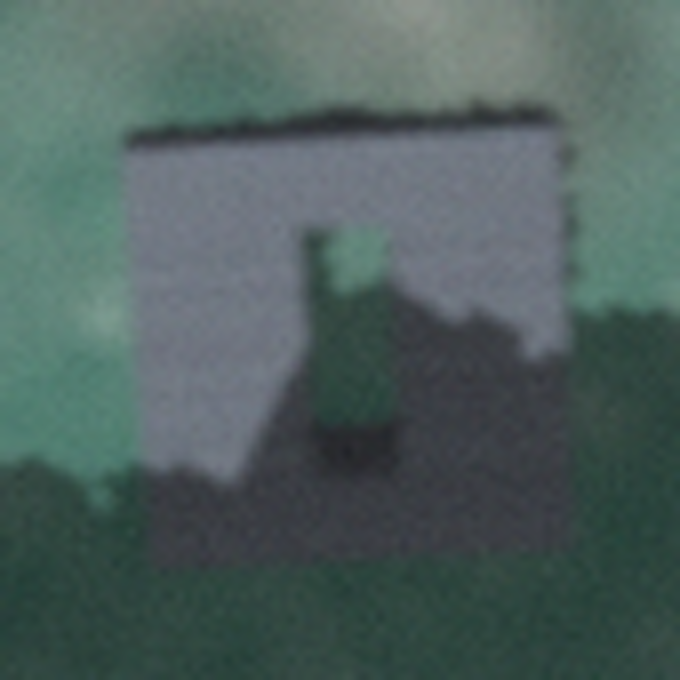

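Cap centre is 3.9/2.1 mm off in tool x/y, orientation 0.527 rad, sides 40.0 x 40.8. Turning the tool -0.05 about its z and descending.

Call:
carry_out([
  [[2,1,30],[0,0,-0.03],60],
  [[3.8,2.1,65],[0,0,-0.05],60],
  [[3.8,2.1,100],[0,0,-0.05],60],
  [[3.8,2.1,135],[0,0,-0.05],57],
  [[3.8,2.1,155],[0,0,-0.05],55],
  [[3.8,2.1,168],[0,0,-0.05],55],
  [[3.8,2.1,175],[0,0,-0.05],55],
  [[3.8,2.1,175],[0,0,-0.05],52],
  [[3.8,2.1,175],[0,0,-0.05],46],
  [[3.8,2.1,175],[0,0,-0.05],40],
  [[3.8,2.1,175],[0,0,-0.05],32],
  [[3.8,2.1,175],[0,0,-0.05],32],
  [[3.8,2.1,175],[0,0,-0.05],32],
  [[3.8,2.1,175],[0,0,-0.05],32],
])

```text
time_s: 19.28
tcp_pos: [629.2, 196.5, -24.7]
eef_rot: [0.966, 0.258, 0.002, 0.0]
ft_force: [-0.3, -0.3, 7.3]
grip_width: 39.1
```

```bash
python3 look.py 18
```

```text
19.2833 [629.25 196.51 -24.7 ] [-0.3 -0.3  7.3] [-0.01  0.1   0.04] 39.1 q6 1.2
side crop origin 234 281 x4
scene crop origin 194 201 x4
```

View pics/L18.png

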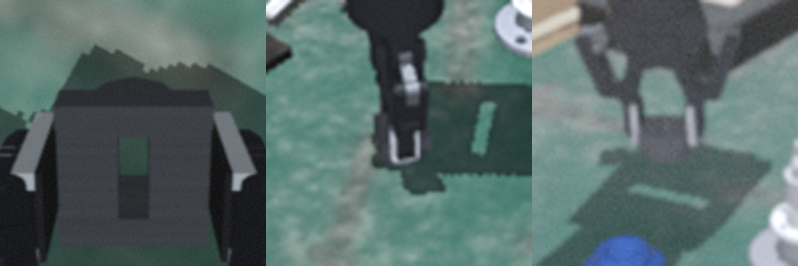

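Gripped; the jaws pressing the cap down while closing explains the 7 N. Lifting.

Call:
carry_out([
  [[0,0,-8],[0,0,0],32],
  [[0,0,-30],[0,0,0],32],
  [[0,0,-65],[0,0,0],32],
  [[0,0,-100],[0,0,0],32],
  [[0,0,-125],[0,0,0],32],
  [[0,0,-133],[0,0,0],32],
  [[0,0,-133],[0,0,0],32],
  [[0,0,-133],[0,0,0],32],
  [[0,0,-133],[0,0,0],32],
])

```text
time_s: 20.18
tcp_pos: [625.2, 195.9, 102.6]
eef_rot: [0.966, 0.257, -0.003, -0.0]
ft_force: [0.2, 0.1, -1.0]
grip_width: 39.0
```

```bash
python3 look.py 19; cat > capm.py <<'E'
from circ import *
import sys
def capm(tag):
    f=np.load(f"w{tag}.npz"); s=dict(tcp_pos=f["pos"],eef_rot=f["rot"]); p=f["p"];d=f["d"]
    Rt=R.from_quat(s["eef_rot"]).as_matrix()
    vv,uu=np.mgrid[230:400,240:400]; uv=np.c_[uu.ravel(),vv.ravel()]; P=depthpt("wrist",uv,d,s); T=(P-s["tcp_pos"])@Rt
    k=(abs(T[:,0])<26)&(abs(T[:,1])<19.5)&(T[:,2]<-40)&(T[:,2]>-62)
    zt=np.percentile(T[k,2],20); k&=abs(T[:,2]-zt)<3.5
    m=np.zeros((480,640),np.uint8); m[uv[k,1],uv[k,0]]=255; m=cv2.morphologyEx(m,cv2.MORPH_OPEN,np.ones((3,3)))
    c=max(cv2.findContours(m,0,1)[0],key=cv2.contourArea)[:,0,:]; 
    print("topz tool",zt,"row range",c.min(0),c.max(0))
    o,dd=ray("wrist",c,s); oT=Rt.T@(o-s["tcp_pos"]); dT=dd@Rt; q=oT+dT*((zt-oT[2])/dT[:,2])[:,None]
    print("rect tool",cv2.minAreaRect(q[:,:2].astype(np.float32)))
    print("yaw tool y",np.arctan2(Rt[1,1],Rt[0,1]))
    # slot: dark hole inside
    return s,Rt,zt
if __name__=="__main__": capm(sys.argv[1])
E
python3 capm.py 19
```

```text
20.1833 [625.21 195.85 102.62] [ 0.2  0.1 -1. ] [-0.03  0.   -0.03] 39.0 q6 1.2
side crop origin 234 232 x4
scene crop origin 188 149 x4
topz tool -51.53265931745146 row range [262 276] [379 384]
rect tool ((-1.4909553527832031, 0.1605091094970703), (39.27490997314453, 40.9567985534668), 89.96814727783203)
yaw tool y -1.0500526155200376
```

View pics/L19w.png

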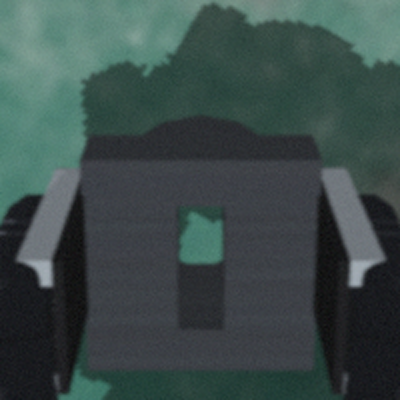

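View pics/L19b.png

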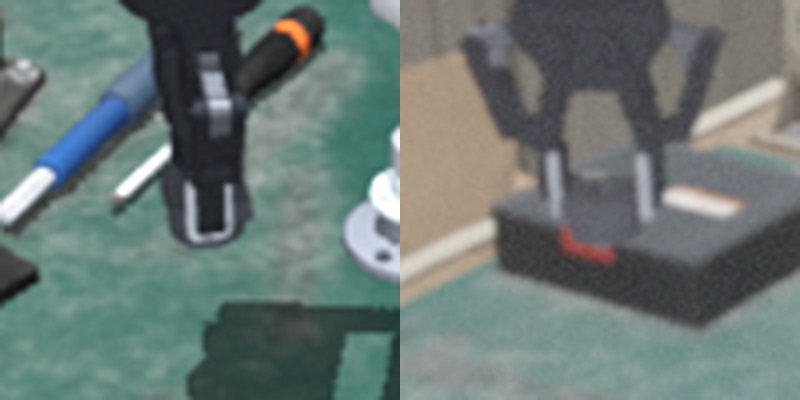

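The cap is held centred in y and -1.4 mm in tool x, with its underside 25.5 mm above the TCP. Its slot is at 0.52 rad and the tang at about 1.50. Carrying it to the spindle while turning +0.98 (world).

Call:
carry_out([
  [[-12,11,0],[0,0,-0.08],32],
  [[-31,28,0],[0,0,-0.19],32],
  [[-52,46,0],[0,0,-0.3],32],
  [[-74,65,0],[0,0,-0.41],32],
  [[-96,84,0],[0,0,-0.52],32],
  [[-116,102,0],[0,0,-0.63],32],
  [[-134,118,0],[0,0,-0.74],32],
  [[-148,131,0],[0,0,-0.85],32],
  [[-156.4,138.1,0],[0,0,-0.94],32],
  [[-156.4,138.1,10],[0,0,-0.98],32],
  [[-156.4,138.1,20],[0,0,-0.98],32],
  [[-156.4,138.1,20],[0,0,-0.98],32],
  [[-156.4,138.1,20],[0,0,-0.98],32],
  [[-156.4,138.1,20],[0,0,-0.98],32],
])

```text
time_s: 21.5
tcp_pos: [560.2, -1.0, 85.3]
eef_rot: [0.731, 0.682, -0.0, -0.0]
ft_force: [-0.4, -0.1, -0.8]
grip_width: 39.2
```

```bash
python3 look.py 20;python3 capm.py 20;  python3 - <<'E'
from circ import *
f=np.load("w20.npz")
cv2.imwrite("pics/w20c.png",cv2.resize(f["p"][240:390,245:395],(600,600),interpolation=cv2.INTER_CUBIC)[:,:,::-1])
E
```

```text
21.5 [560.16  -0.97  85.27] [-0.4 -0.1 -0.8] [ 0.04  0.02 -0.01] 39.2 q6 -0.11
side crop origin 289 197 x4
scene crop origin 246 190 x4
topz tool -51.56500520168795 row range [261 277] [378 384]
rect tool ((-1.589120864868164, 0.06531143188476562), (39.08720779418945, 40.606475830078125), 89.93867492675781)
yaw tool y -0.0699788515433397
```

View pics/w20c.png

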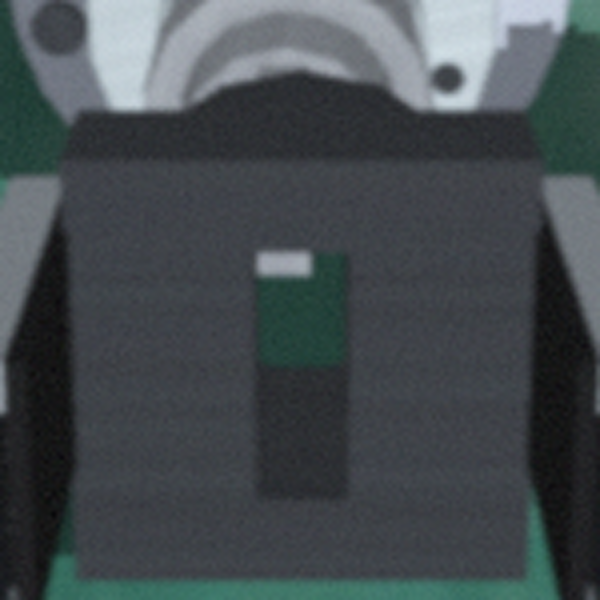

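View pics/L20b.png

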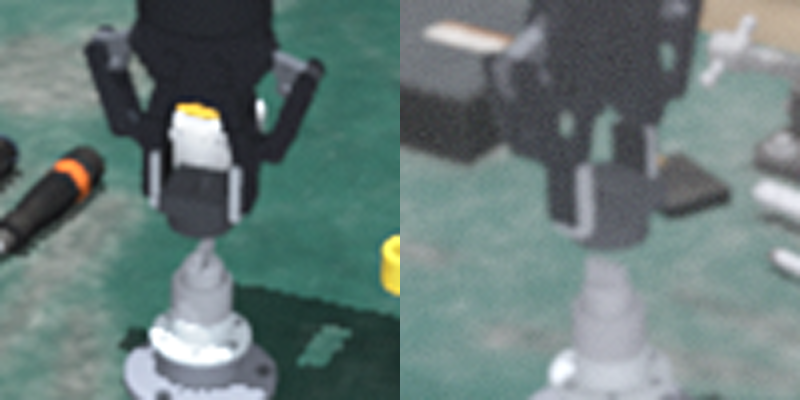

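The tang end shows through the slot at crop (285,264), square to it, so the angle is right. Computing the offset.

```bash
python3 - <<'E'
from circ import *
f=np.load("w20.npz"); s=dict(tcp_pos=f["pos"],eef_rot=f["rot"]); Rt=R.from_quat(s["eef_rot"]).as_matrix()
c=lambda x,y:(245+x/4,240+y/4)
e=onplane("wrist",[c(312,276),c(254,276)],96,s); t=(e-s["tcp_pos"])@Rt; print("tang end tool",t.round(2),"axis tool x",t[:,0].mean()+10.5)
zt=-51.5
o,dd=ray("wrist",[c(300,577),c(300,160),c(72,330),c(533,330),c(257,498),c(346,498)],s); oT=Rt.T@(o-s["tcp_pos"]); dT=dd@Rt; q=oT+dT*((zt-oT[2])/dT[:,2])[:,None]; print(q.round(2))
E
```

```text
tang end tool [[-13.01   1.48 -10.74]
 [-13.02  -4.96 -10.73]] axis tool x -2.5140666569693053
[[-22.04   0.16 -51.5 ]
 [ 17.63   0.12 -51.5 ]
 [  2.17 -19.13 -51.5 ]
 [  2.21  19.83 -51.5 ]
 [-14.05  -3.6  -51.5 ]
 [-14.04   4.17 -51.5 ]]
```

Call:
carry_out([
  [[-0.3,-2,0],[0,0,0],32],
  [[-0.3,-2,0],[0,0,0],32],
  [[-0.3,-2,5],[0,0,0],32],
  [[-0.3,-2,10],[0,0,0],32],
  [[-0.3,-2,10],[0,0,0],32],
  [[-0.3,-2,10],[0,0,0],32],
  [[-0.3,-2,10],[0,0,0],32],
])

```text
time_s: 22.23
tcp_pos: [558.1, -1.6, 75.5]
eef_rot: [0.731, 0.682, -0.0, -0.0]
ft_force: [0.4, 0.8, -0.4]
grip_width: 39.1
```

```bash
python3 look.py 21;  python3 - <<'E'
from circ import *
f=np.load("w21.npz")
cv2.imwrite("pics/w21c.png",cv2.resize(f["p"][240:390,245:395],(600,600),interpolation=cv2.INTER_CUBIC)[:,:,::-1])
E
```

```text
22.2333 [558.14  -1.61  75.49] [ 0.4  0.8 -0.4] [-0.03  0.01 -0.05] 39.1 q6 -0.11
side crop origin 290 200 x4
scene crop origin 246 195 x4
```

View pics/w21c.png

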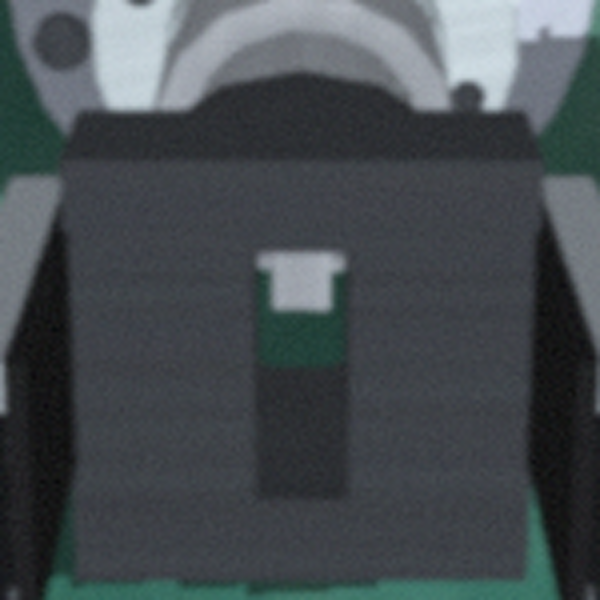

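The tang is centred and parallel in the slot view. Lowering on.

Call:
carry_out([
  [[0,0,3],[0,0,0],32],
  [[0,0,7],[0,0,0],32],
  [[0,0,11],[0,0,0],32],
  [[0,0,14],[0,0,0],32],
  [[0,0,14],[0,0,0],32],
  [[0,0,14],[0,0,0],32],
])

```text
time_s: 22.88
tcp_pos: [557.9, -1.5, 61.2]
eef_rot: [0.731, 0.682, -0.0, -0.0]
ft_force: [-0.2, -0.4, -0.9]
grip_width: 38.8
```

```bash
python3 look.py 22;  python3 - <<'E'
from circ import *
f=np.load("w22.npz"); s=dict(tcp_pos=f["pos"],eef_rot=f["rot"]); Rt=R.from_quat(s["eef_rot"]).as_matrix()
cv2.imwrite("pics/w22c.png",cv2.resize(f["p"][240:390,245:395],(600,600),interpolation=cv2.INTER_CUBIC)[:,:,::-1])
E
```

```text
22.8833 [557.91  -1.49  61.21] [-0.2 -0.4 -0.9] [ 0.01 -0.03 -0.03] 38.8 q6 -0.11
side crop origin 290 206 x4
scene crop origin 246 202 x4
```

View pics/w22c.png

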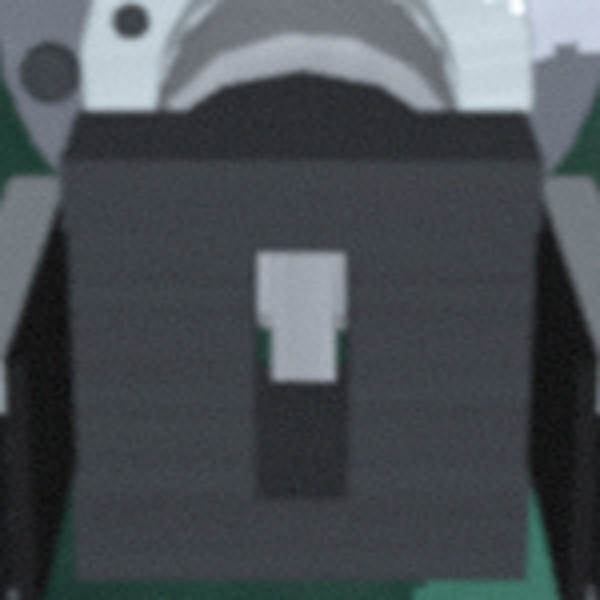

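```bash
python3 - <<'E'
from circ import *
f=np.load("w22.npz"); s=dict(tcp_pos=f["pos"],eef_rot=f["rot"]); Rt=R.from_quat(s["eef_rot"]).as_matrix()
c=lambda x,y:(245+x/4,240+y/4)
T=s["tcp_pos"]
e=(onplane("wrist",[c(270,382),c(338,382)],96,s)-T)@Rt; print(e.round(2), "axis x",e[0,0]+10.5)
w=(onplane("wrist",[c(300,366)],T[2]+39.5,s)-T)@Rt; print("slot lower end", w)
d=f["d"]
for r in (270,310,350,375,395,430,480,520): print(r,((depthpt("wrist",c(303,r),d,s)[0]-T)@Rt).round(1), depthpt("wrist",c(303,r),d,s)[0][2].round(1))
E
```

```text
[[-12.34  -2.75 -34.79]
 [-12.33   3.82 -34.8 ]] axis x -1.8367527430871764
slot lower end [[ -7.95661387   0.1449888  -39.50114512]]
270 [  0.1   0.4 -35.9] 97.1
310 [ -4.5   0.4 -35. ] 96.2
350 [ -8.7   0.4 -35.2] 96.4
375 [-11.2   0.4 -35.4] 96.6
395 [-15.6   0.4 -31.6] 92.8
430 [-14.8   0.4 -39.3] 100.5
480 [-14.3   0.4 -48.3] 109.5
520 [-16.2   0.4 -51.6] 112.8
```

View pics/L22b.png

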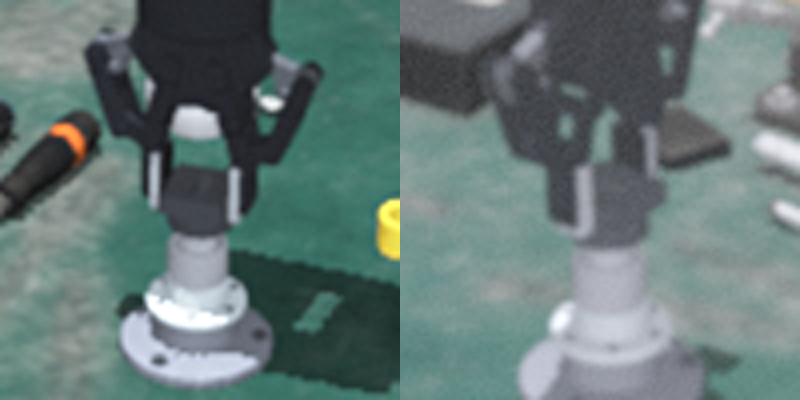

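Axis and cap centre agree within about 0.6 mm. Nudging +0.5/+0.2 and lowering slowly past the stop height, where TCP ≈ 56 would mean blocked.

Call:
carry_out([
  [[0.5,0.2,1],[0,0,0],32],
  [[0.5,0.2,2.5],[0,0,0],32],
  [[0.5,0.2,4],[0,0,0],32],
  [[0.5,0.2,5.5],[0,0,0],32],
  [[0.5,0.2,6.5],[0,0,0],32],
  [[0.5,0.2,7.5],[0,0,0],32],
  [[0.5,0.2,7.5],[0,0,0],32],
  [[0.5,0.2,7.5],[0,0,0],32],
])

```text
time_s: 23.7
tcp_pos: [558.4, -1.1, 54.1]
eef_rot: [0.731, 0.682, -0.0, -0.0]
ft_force: [-0.2, 0.2, -1.0]
grip_width: 39.1
```

```bash
python3 look.py 23;  python3 - <<'E'
from circ import *
f=np.load("w23.npz"); s=dict(tcp_pos=f["pos"],eef_rot=f["rot"]); 
cv2.imwrite("pics/w23c.png",cv2.resize(f["p"][240:390,245:395],(600,600),interpolation=cv2.INTER_CUBIC)[:,:,::-1])
E
```

```text
23.7 [558.43  -1.1   54.11] [-0.2  0.2 -1. ] [-0.05  0.01 -0.01] 39.1 q6 -0.11
side crop origin 289 208 x4
scene crop origin 246 205 x4
```

View pics/w23c.png

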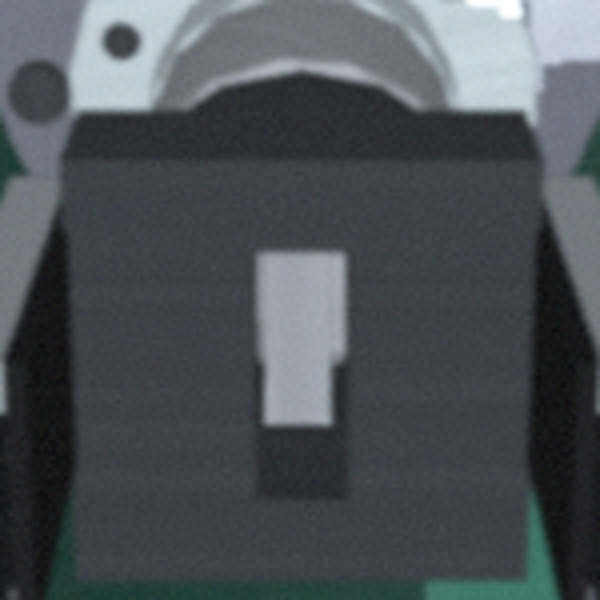

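No force at TCP 54, which should already be past the blocked height, with the tang inside the slot (crop 263–333 against slot 257–347). Continuing down.

Call:
carry_out([
  [[0,-0.4,1],[0,0,0],32],
  [[0,-0.4,2],[0,0,0],32],
  [[0,-0.4,3],[0,0,0],32],
  [[0,-0.4,4],[0,0,0],32],
  [[0,-0.4,5],[0,0,0],32],
  [[0,-0.4,5],[0,0,0],32],
  [[0,-0.4,5],[0,0,0],32],
])

```text
time_s: 24.43
tcp_pos: [558.2, -1.1, 49.3]
eef_rot: [0.731, 0.682, 0.0, 0.0]
ft_force: [-0.1, -0.4, 0.2]
grip_width: 38.8
```

```bash
python3 look.py 24;  python3 - <<'E'
from circ import *
f=np.load("w24.npz"); s=dict(tcp_pos=f["pos"],eef_rot=f["rot"]); 
cv2.imwrite("pics/w24c.png",cv2.resize(f["p"][240:390,245:395],(600,600),interpolation=cv2.INTER_CUBIC)[:,:,::-1])
E
```

```text
24.4333 [558.19  -1.07  49.33] [-0.1 -0.4  0.2] [0.07 0.01 0.02] 38.8 q6 -0.11
side crop origin 289 210 x4
scene crop origin 246 207 x4
```

View pics/w24c.png

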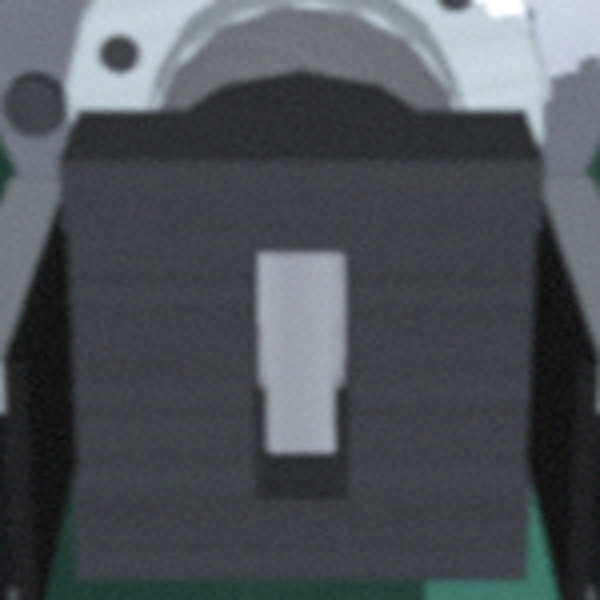

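View pics/L24b.png

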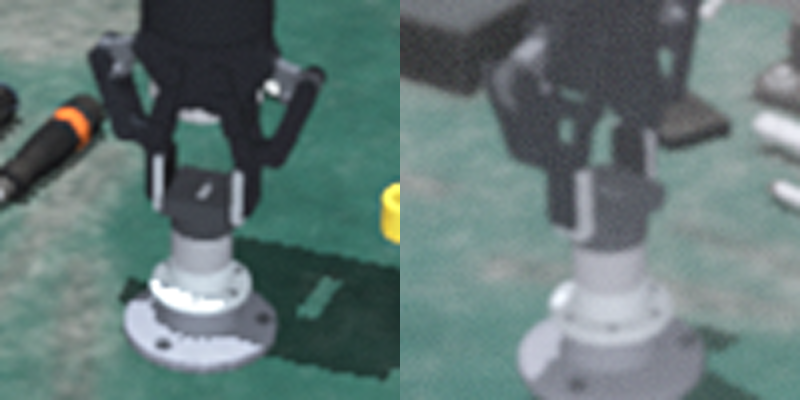

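Call:
carry_out([
  [[0,0,0.7],[0,0,0],32],
  [[0,0,1.4],[0,0,0],32],
  [[0,0,2],[0,0,0],32],
  [[0,0,2],[0,0,0],32],
  [[0,0,2],[0,0,0],32],
])

```text
time_s: 25.0
tcp_pos: [558.3, -1.1, 49.2]
eef_rot: [0.731, 0.682, -0.0, -0.0]
ft_force: [-4.4, 0.4, 9.1]
grip_width: 39.1
```

```bash
python3 look.py 25;  python3 - <<'E'
from circ import *
f=np.load("w25.npz"); s=dict(tcp_pos=f["pos"],eef_rot=f["rot"]);d=f["d"] 
cv2.imwrite("pics/w25c.png",cv2.resize(f["p"][240:390,245:395],(600,600),interpolation=cv2.INTER_CUBIC)[:,:,::-1])
c=lambda x,y:(245+x/4,240+y/4)
print([depthpt("wrist",c(*k),d,s)[0].round(1) for k in [(300,300),(300,400),(300,440),(200,300),(400,300),(200,450),(300,540)]])
E
```

```text
25.0 [558.35  -1.09  49.22] [-4.4  0.4  9.1] [0.09 0.87 0.03] 39.1 q6 -0.11
side crop origin 289 210 x4
scene crop origin 246 207 x4
[array([558.7,   1.6,  96.3]), array([558. ,  -8.3,  96. ]), array([557.7, -12.3,  96. ]), array([550.5,   4.6, 101. ]), array([567.3,   3.1, 100.4]), array([549.1, -10.4,  99.7]), array([557.3, -19.1, 101. ])]
```

View pics/w25c.png

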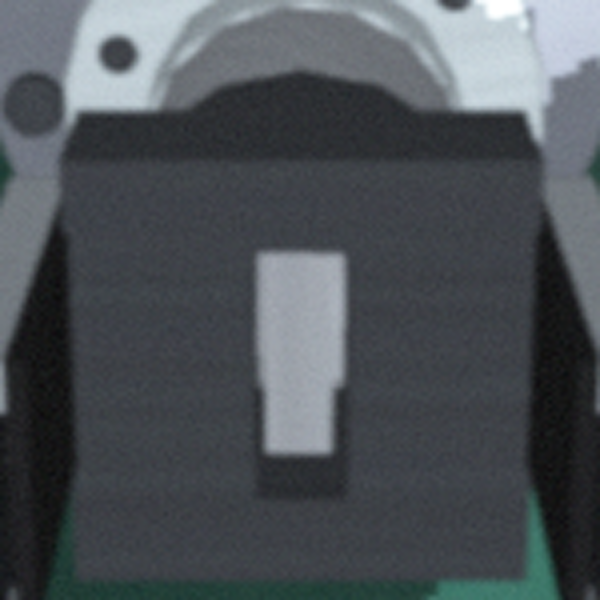

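Contact of 9 N with no further travel. Cap top is at 100-101 (100 expected when home) and the tang is 4 mm below it, so the cap is home. Relaxing, letting go and backing off.

Call:
carry_out([
  [[0,0,-1],[0,0,0],32],
  [[0,0,-1.5],[0,0,0],36],
  [[0,0,-1.5],[0,0,0],50],
  [[0,0,-1.5],[0,0,0],54],
  [[0,0,-1.5],[0,0,0],54],
  [[0,0,-1.5],[0,0,0],54],
  [[0,0,-12],[0,0,0],54],
  [[0,0,-35],[0,0,0],54],
  [[0,0,-70],[0,0,0],54],
  [[0,0,-100],[0,0,0],60],
  [[0,0,-120],[0,0,0],60],
  [[0,0,-120],[0,0,0],60],
  [[0,0,-120],[0,0,0],60],
])

```text
time_s: 26.23
tcp_pos: [559.2, -1.3, 169.4]
eef_rot: [0.731, 0.682, 0.001, 0.002]
ft_force: [-0.1, -0.3, -0.6]
grip_width: 59.7
```

```bash
python3 - <<'E'
from h import *
s=readout.read_state(); print(s["time_s"],s["tcp_pos"],s["ft_force"],s["grip_width"])
p,d=capture("wrist"); W=cv2.resize(p[150:350,220:420],(400,400)); np.savez("w26.npz",p=p,d=d,pos=s["tcp_pos"],rot=s["eef_rot"])
uv=proj("wrist",[[550,-10,100],[567,3,100],[558,-3,96],[550,5,100],[567,-15,100]],s); print(uv.round(), [depthpt("wrist",u,d,s)[0].round(1) for u in uv])
p,d=capture("side");A=cv2.resize(p[240:320,300:380],(400,400));cv2.imwrite("pics/side26.png",p[:,:,::-1])
p,d=capture("scene");B=cv2.resize(p[240:320,258:338],(400,400)); cv2.imwrite("pics/s26.png",np.hstack([A,B])[:,:,::-1]); cv2.imwrite("pics/w26.png",W[:,:,::-1])
E
```

```text
26.2333 [559.17952078  -1.25058235 169.38846048] [-0.10477932 -0.29016233 -0.57840574] 59.689526286954
[[306. 246.]
 [331. 224.]
 [318. 233.]
 [304. 223.]
 [333. 252.]] [array([550. ,  -9.8, 100.5]), array([567. ,   3.2, 100.9]), array([558. ,  -3. ,  96.2]), array([550. ,   5.1, 100.5]), array([567. , -14.8, 100.5])]
```

View pics/s26.png

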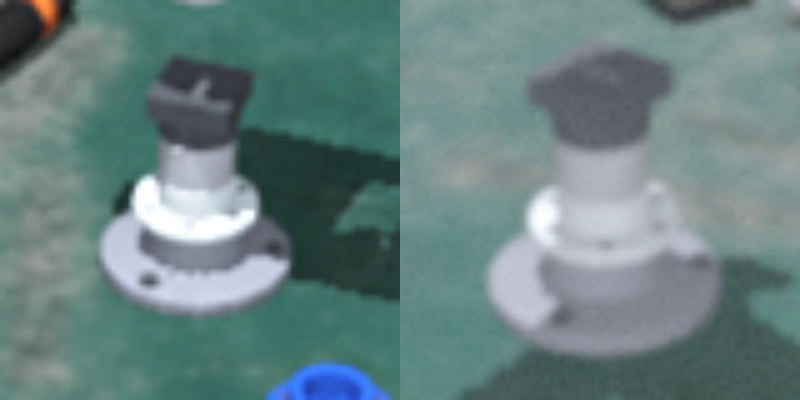

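View pics/w26.png

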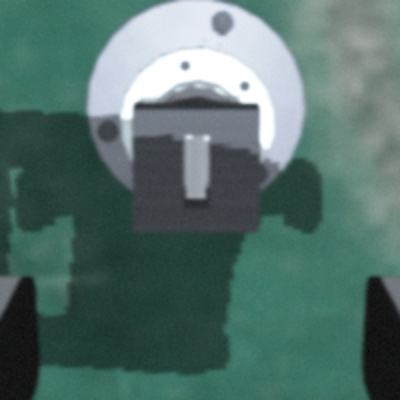

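View pics/side26.png

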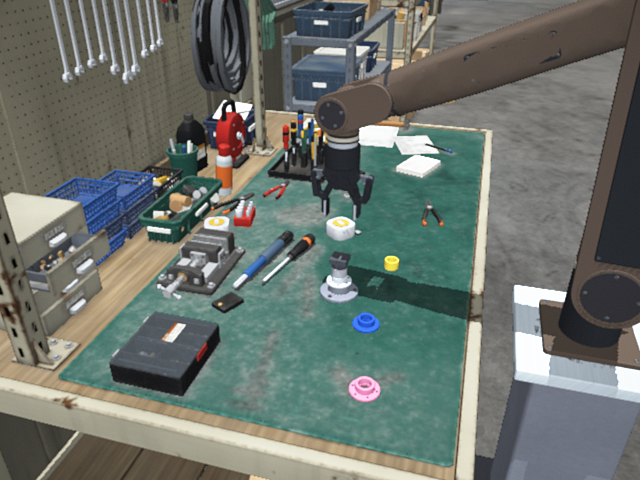

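The stack is complete: the cap top is level at 100.5 with the tang in the slot at 96.2, the gripper is clear, and the bystanders are where they were. Handing in.

```bash
python3 -c "
from station import robot
print(robot.job_done())"
```

```text
the job is handed in; nothing more can be done
None
```

The stack is built in the order asked: silver flange, grey spacer, then the dark cap. It was handed in after about 26.5 s with the gripper open and clear.

**Cap:** I turned it to the tang angle seen in the pictures (about 1.50 rad) before lowering it, so it dropped straight over the tang without any searching. It bottomed at about 9 N. The highest force I read at any point was about 15 N, when the fingertips touched the flange disc while I gripped it.

**Last checks:**
- The cap's top reads level at 100.5–100.9 mm (100 expected), and the tang's top shows in the slot at 96.2 mm (96 expected).
- The side and scene views show flange, spacer and cap closed up with no gaps.
- The screwdriver, tape measure and feeler gauge case look unmoved in the last side view. So do the blue and pink flanges and the yellow tube.

**Disagreements:**
- The fingertips sat about 35–40 mm above the reported TCP, so I set grip heights from what the cameras showed.
- My first circle fit of the stand's foot was about 10 mm off because the colour mask leaked. I dropped it in favour of the triangulated spindle tip.
- The measured TCP strayed 1–2 mm from the commanded position, which I corrected by eye before each fit.
- The gripper opening read 1–2 mm smaller than the parts it held.

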